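# Set up the knockout punch under a length of trunking

## Robot

A 6-joint arm with a two-finger parallel gripper is mounted at the origin on the work surface. World frame = base frame: x ahead of the robot, y to its left, z up, the work surface at z = 0. Lengths are in m, angles in rad, forces in N, time in s.
With the tool pointing down it reaches from about 0.375 to 0.9 m from the base axis. Payload 3.1 kg.
Tool frame: the origin (TCP) lies on the front face of the gripper's body, between the roots of the fingers; the fingertips stand 70 mm ahead of it and the grasp point (between the pads) lies robot.grip_point_offset ahead of it (robot.grip_point_offset is the distance from the TCP to the grasp point, in m); z points along the fingers, y is the direction in which the jaws open and shut (so a half turn about z gives the same grasp; the last joint's range is limited). The gripper opens to 87 mm and grips with 3 to 60 N. Pads are 19 mm wide; open, the fingers measure 117 mm over their backs; the gripper's body (75 mm by 190 mm) begins 51 mm behind the grasp point.
Start: joints at [1.044, 0.527, 1.433, -0, 1.181, -0.178], TCP at [0.214, 0.587, 0.292] pointing down, gripper open.
Joint ranges: [-3.08, 3.08], [-0.75, 2.2], [0.22, 2.44], [-1.43, 4.57], [0, 2.65], [-2.85, 2.85]. Speed limits (rad/s): [2.79, 2.79, 3.14, 3.14, 3.14, 3.14].

## Interface

Orientations are given as a unit quaternion [w, x, y, z].
In Python, from rig import robot gives the robot as it stands. The module is installed in compiled form; this text tells all that it offers.
- The arm moves only by the tool play_rows, never from a script. Its argument "rows" is a list of rows, each an object of numbers: "grip": the closure in counts, from 0 (fully open) to 255 (shut); "x", "y", "z": the shift along the tool's x, y, z in m; "spin": the turn about the tool's z in degrees. In form: [{"grip": .., "x": .., "y": .., "z": .., "spin": ..}, ...]. A call has exactly 10 rows; each row is the pose to reach, as a shift and turn from the pose commanded when the call began, along the tool's axes at that moment; what a row does not reach only later rows make up. A row lasts 1/10 s, in which the tool goes at most 50 mm and 8.59 degrees, less where a joint would pass 70% of its speed; a pose out of reach is approached as far as the arm can. A call with a gripper value outside its range is refused whole. The fingers move at their own pace and stop on an object; "squeeze" is the grip in N (left out, the last holds). Time passes only in rows, so rows that repeat a pose let the fingers close, or fill a call up. It gives the time, the measured TCP pose, the force and the opening at its end, in the units of the state.
- robot.sense(): the state, without advancing time (a new reading comes with each control period).
- robot.capture(name): name is "scene" or "side" or "wrist"; returns the picture (420x560x3 uint8, blue, green, red); there is no depth.
- robot.camera_info(name): a dict with "mtx" (3x3 intrinsics, pixels), "cam_to_world" (4x4, takes a point from camera to world coordinates). Camera axes: x right, y down, z forward; pixel columns grow to the right and rows downward; lengths in m; the calibration is good to about 2 mm. A picture is of the moment at which its call begins: read the wrist's pose just before it. camera_info takes no time and is no camera call; for the wrist camera it gives the pose at the moment of the call.
- robot.close_job(): hands the job in, once; it reports no verdict.
The state is a dict: "time_s": time; "qpos": joint angles; "qd": joint speeds; "joint_efforts": joint torques, N m; "tcp_pos": TCP position; "tool_rot": TCP orientation; "ft_force": force on the tool from outside, world axes, zero at the start; "moment": the same for the moment, N m; "opening": opening from 0.0 (shut) to 1.0 (fully open).
Only numpy, scipy, OpenCV 4.12 (cv2) and the standard library are available. Lean on these libraries where they do the work, as an engineer would, in place of code of your own. Each camera call takes 0.05 s, during which the arm holds its last target.

## Task

Get the trunking ready for its next knockout hole: put the spacer ring over the stud of the upright hydraulic ram, and the larger of the two die cups on top of the spacer, hollow side up. Stand the short wooden block in the middle of the bench block, and the tall wooden block on the bench on the opposite side of the ram, in line with the ram and the bench block and as far from the ram as the bench block is. Then lay the trunking, open side up, level across the two wooden blocks and the die, with its pilot hole over the stud, so that the punch can be screwed on next.

Things in the scene. Friction and masses are not known exactly. Their poses are not given: they have to be found in the camera images.
- ram: Fixed target: short hydraulic ram standing on the bench. Foot 100 x 84 x 12 mm, collar 72 mm wide up to 34 mm with a hose coupling, then a grey cylinder 54 mm across whose flat top (the seat) is 55 mm above the bench. A threaded 12 mm draw stud rises from its middle to 108 mm above the bench. Origin at the centre of its underside, z up along the stud.
- bench_block: Fixed target. Small steel bench anvil bolted down 122 to 140 mm (centre to centre) to the left or right of the ram: flat square top 76 x 78 mm at 45 mm above the bench, waist, foot 90 x 110 mm. Origin at the centre of its underside, z up.
- spacer: Loose plain flat steel ring, 46 mm outside, 18 mm hole, 14 mm thick, lying flat. Origin at the centre of its underside, z up, on the ring's axis.
- die: Loose die cup, the larger of two: dark steel, 50 mm outside, 24 mm high, a 38 mm wide hollow 16 mm deep in its top and an 18 mm hole through its 8 mm bottom, standing hollow side up. Origin at the centre of its underside, z up, on the axis.
- spare_die: Loose smaller die cup of the same kind (36 mm outside, 24 mm high), not used in this job. Origin at the centre of its underside, z up. A punch of about the same size (35 mm, four teeth on top), not listed, stands among the things too and is not used either.
- short_prop: Loose short wooden block, 60 (x) x 44 (y) x 48 mm high, standing upright; on the bench block its top is at 93 mm, level with the die on the spacer on the ram. Origin at the centre of its underside, z up.
- tall_prop: Loose tall wooden block, 60 (x) x 44 (y) x 93 mm high, standing upright. Origin at the centre of its underside, z up.
- trunking: Loose galvanised steel channel lying open side up at the far side of the bench: 320 mm long (x), 60 mm wide (y), walls 30 mm high and 2 mm thick, floor 3 mm thick with a 22 mm round pilot hole in its middle. Same both ways round. Origin at the centre of the floor's underside, on the hole's axis, z up.
There are look-alikes about, which are no part of the job. Leave any green or yellow look-alike of the spacer alone. Leave any blue look-alike of the die alone.

How it is judged:
By the outcome, as a careful person would: the job done as asked, in the order asked, and still so for the second after the job is handed in, with the robot touching nothing.
It also fails if it takes over 128 s, if anything falls off the work surface, if the arm or the gripper's body presses on something with over 40 N, if the wrist force passes 120 N, or if a joint passes its speed limit or range.

## Working session

There is one attempt and no reset: what is moved stays moved. The work goes in short steps, Python scripts to look and compute and a tool call to move; the robot and the scene stay as the last step left them, time stands still between calls to the robot, and variables do not carry over. Pictures are saved under pics/ and viewed, and the job is handed in when it is done.

Besides the shell and the picture viewer there is one more tool, called after "Emit:" by a JSON object that holds its "fn" and its "kwargs", one argument or row to a line. play_rows: Moves the arm, as the interface text tells. Its arguments: {"type":"object","properties":{"rows":{"type":"array"},"squeeze":{"type":"number"}},"required":["rows"]}

```bash
mkdir -p pics; cat > h.py <<'E'
import numpy as np, cv2
from rig import robot
def shot(n,f):
    im=robot.capture(n); cv2.imwrite('pics/'+f+'.png',im); return im
def proj(n,p,info=None):
    i=info or robot.camera_info(n); T=np.linalg.inv(np.array(i['cam_to_world'])); q=T[:3,:3]@np.array(p)+T[:3,3]
    u=np.array(i['mtx'])@q; return u[:2]/u[2]
def back(n,uv,z,info=None):
    i=info or robot.camera_info(n); C=np.array(i['cam_to_world']); d=C[:3,:3]@np.linalg.inv(np.array(i['mtx']))@np.array([uv[0],uv[1],1.])
    o=C[:3,3]; return o+d*(z-o[2])/d[2]
E
python3 - <<'E'
from h import *
np.set_printoptions(precision=4,suppress=True)
print(robot.grip_point_offset); s=robot.sense(); print(s)
for n in('scene','side','wrist'):
    i=robot.camera_info(n); print(n,np.array(i['mtx']),np.array(i['cam_to_world'])); shot(n,n+'0')
E
```

```text
0.051
{'time_s': 0.0, 'qpos': array([ 1.0435,  0.5285,  1.4339, -0.    ,  1.1814, -0.1785]), 'qd': array([ 0.0008,  0.    , -0.0004,  0.0019,  0.0014, -0.0009]), 'joint_efforts': array([ -0.0004, -44.0035, -17.6591,   0.0631,   0.0582,  -0.0002]), 'tcp_pos': array([0.2133, 0.5869, 0.2913]), 'tool_rot': array([-0.0004,  0.1735,  0.9848, -0.001 ]), 'ft_force': array([-0.2555,  0.2773,  0.1158]), 'moment': array([0.0016, 0.0778, 0.0016]), 'opening': 0.9988615709937028}
scene [[506.8568   0.     276.7111]
 [  0.     506.8568 211.9407]
 [  0.       0.       1.    ]] [[-0.8228  0.3884 -0.4149  0.9937]
 [ 0.5684  0.568  -0.5952  0.6747]
 [ 0.0045 -0.7256 -0.6881  0.8041]
 [ 0.      0.      0.      1.    ]]
side [[508.1012   0.     272.6285]
 [  0.     508.1012 208.7491]
 [  0.       0.       1.    ]] [[ 0.9944 -0.0717  0.0782  0.421 ]
 [-0.1039 -0.5106  0.8535 -1.0487]
 [-0.0213 -0.8568 -0.5152  0.6671]
 [ 0.      0.      0.      1.    ]]
wrist [[293.294    0.     283.0752]
 [  0.     293.294  214.5925]
 [  0.       0.       1.    ]] [[ 0.3419  0.9098  0.2352  0.1495]
 [ 0.9397 -0.3306 -0.0872  0.6093]
 [-0.0016  0.2509 -0.968   0.3846]
 [ 0.      0.      0.      1.    ]]
```

View pics/scene0.png

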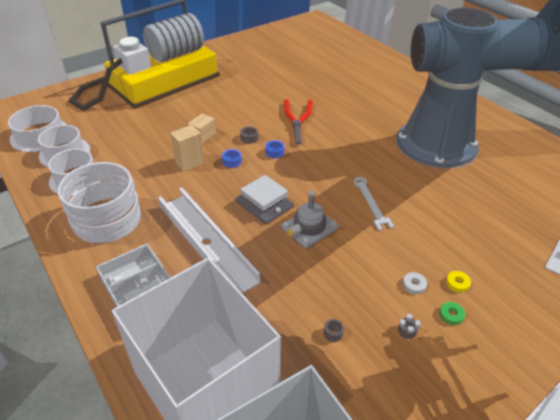

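View pics/side0.png

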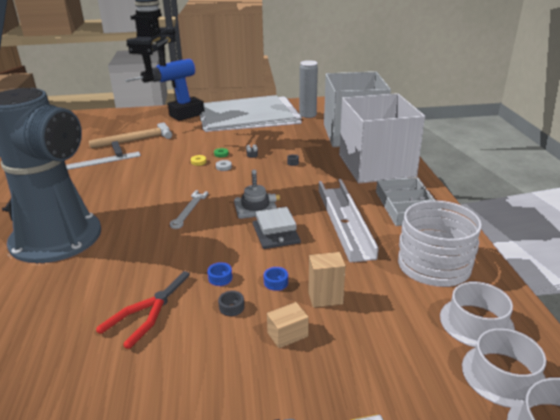

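View pics/wrist0.png

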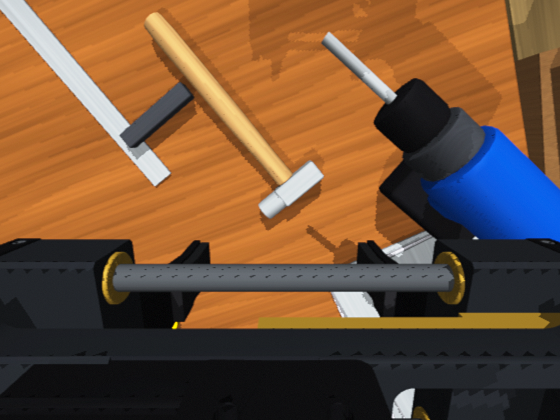

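```bash
python3 - <<'E'
from h import *
s=cv2.imread('pics/scene0.png'); d=cv2.imread('pics/side0.png')
def c(im,x,y,w,h,k,n):
    cv2.imwrite('pics/'+n+'.png',cv2.resize(im[y:y+h,x:x+w],None,fx=k,fy=k,interpolation=cv2.INTER_CUBIC))
c(s,150,90,190,140,4,'c1'); c(s,310,250,180,110,4,'c2'); c(d,180,130,200,150,4,'c3'); c(d,190,240,180,110,4,'c4'); c(s,150,165,200,140,4,'c5')
E
```

```text
(no output)
```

View pics/c1.png

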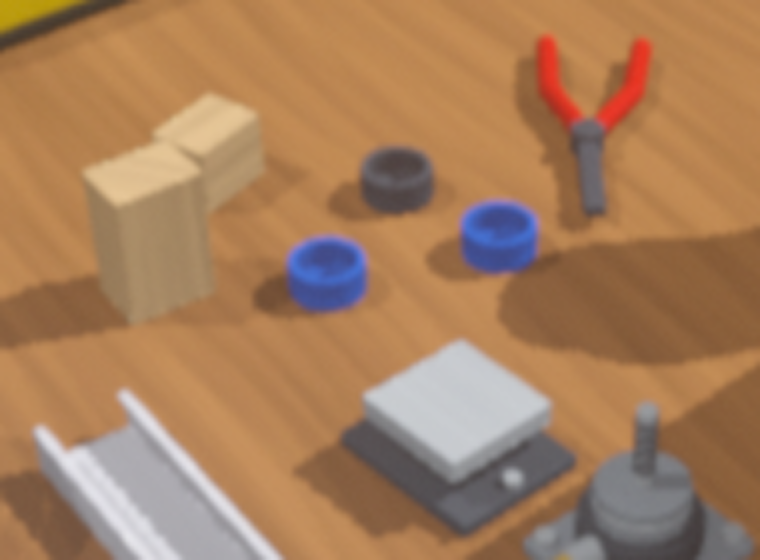

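View pics/c2.png

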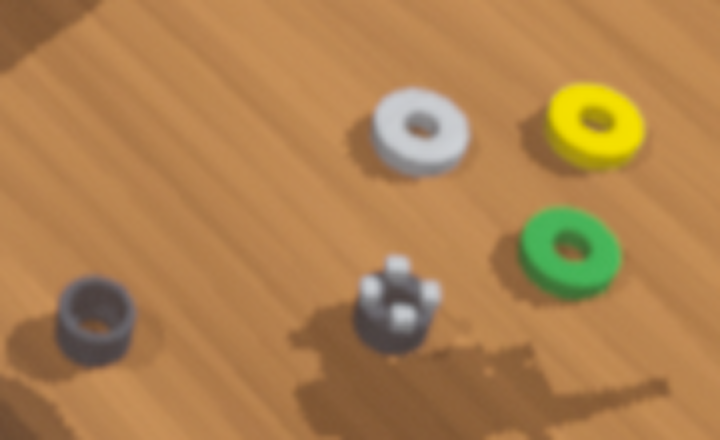

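View pics/c3.png

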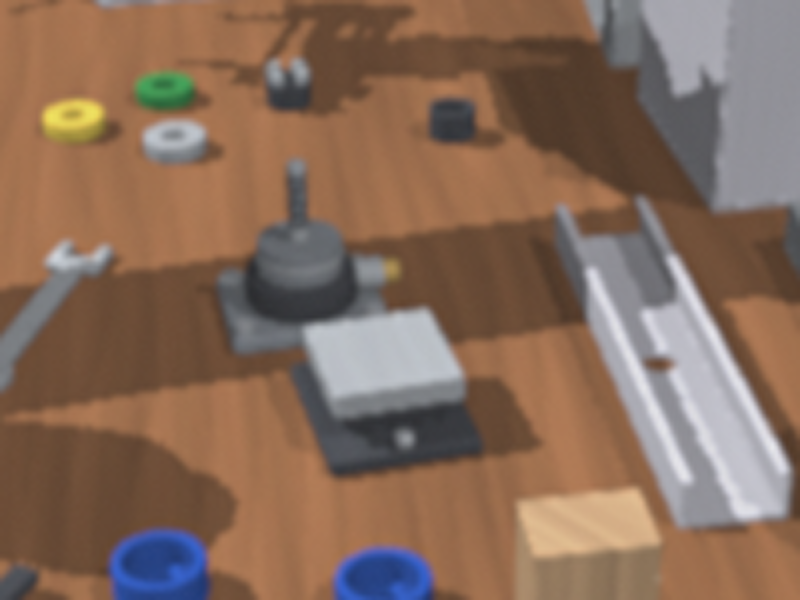

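View pics/c4.png

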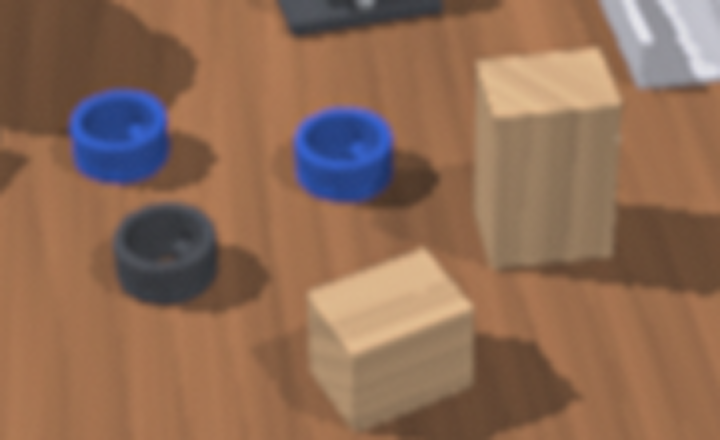

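View pics/c5.png

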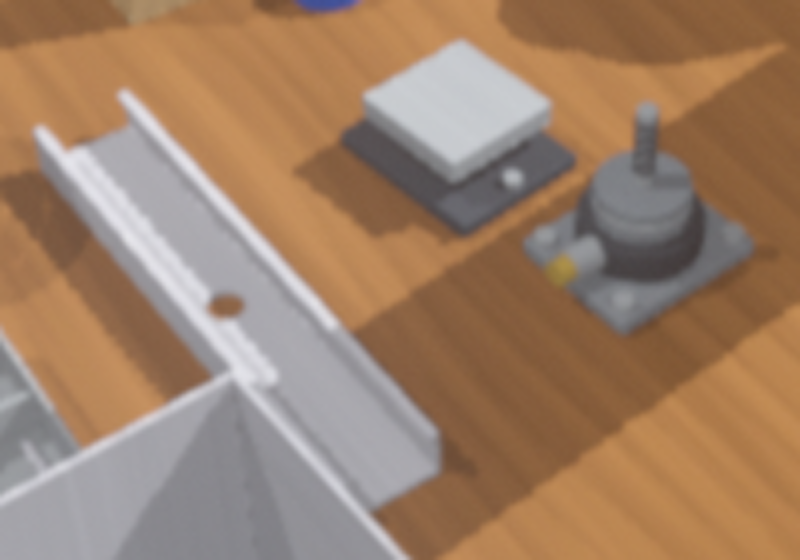

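```bash
python3 - <<'E'
from h import *
np.set_printoptions(precision=4,suppress=True)
off={'c1':(150,90,'scene'),'c2':(310,250,'scene'),'c3':(180,130,'side'),'c4':(190,240,'side'),'c5':(150,165,'scene')}
I={n:robot.camera_info(n) for n in('scene','side')}
def b(c,U,z):
    x,y,n=off[c]; return back(n,((U[0]+.5)/4-.5+x,(U[1]+.5)/4-.5+y),z,I[n])[:2]
def pr(l,*a): print(l,*[b(*q) for q in a])
pr('die',('c1',(398,167),.024),('c4',(167,236),.024))
pr('die w',('c4',(117,236),.024),('c4',(217,236),.024))
pr('spacer',('c2',(421,127),.014),('c3',(175,137),.014))
pr('spare',('c2',(96,311),.024),('c3',(453,107),.024)); pr('spare w',('c2',(59,311),.024),('c2',(134,311),.024))
pr('punch',('c2',(395,300),.024),('c3',(290,85),.024))
pr('blueL/R side',('c4',(120,118),.024),('c4',(344,136),.024))
pr('stud',('c5',(647,106),.108),('c3',(297,162),.108))
pr('seat',('c5',(642,187),.055),('c3',(301,245),.055))
pr('foot scene',*[('c5',q,.012) for q in((525,245),(625,332),(752,247))])
pr('foot side',*[('c3',q,.012) for q in((218,280),(238,350),(385,300))])
for l,c,P,z in (('bench','c5',[(462,40),(552,100),(455,172),(363,100)],.045),('bench','c3',[(303,325),(430,308),(466,380),(335,405)],.045),
 ('tall','c1',[(85,177),(165,143),(201,172),(121,207)],.093),('tall','c4',[(477,60),(598,48),(620,103),(497,117)],.093),
 ('short','c1',[(157,130),(211,94),(261,120),(204,152)],.048),('short','c4',[(308,295),(424,248),(472,302),(352,353)],.048)):
    Q=np.array([b(c,p,z) for p in P]); E=np.roll(Q,-1,0)-Q
    print(l,c,'mean',Q.mean(0),'edges',np.linalg.norm(E,axis=1),'ang',np.degrees(np.arctan2(E[:,1],E[:,0])))
pr('hole',('c5',(227,305),.003),('c3',(660,364),.003))
pr('tr scene',*[('c5',q,.03) for q in((38,127),(125,92),(438,435))])
pr('tr side',*[('c3',q,.03) for q in((560,208),(640,200),(688,480),(785,475))])
E
```

```text
die [ 0.4057 -0.3007] [ 0.4062 -0.3025]
die w [ 0.3825 -0.2994] [ 0.4298 -0.3055]
spacer [0.4048 0.3104] [0.4032 0.3079]
spare [0.6105 0.3069] [0.6092 0.3075]
spare w [0.6243 0.2975] [0.5964 0.3167]
punch [0.4949 0.3792] [0.4923 0.3647]
blueL/R side [ 0.3853 -0.208 ] [ 0.498  -0.2378]
stud [0.4783 0.0614] [0.4793 0.0666]
seat [0.4816 0.0658] [0.479  0.0574]
foot scene [0.5338 0.0315] [0.5274 0.1146] [0.4314 0.1035]
foot side [0.4263 0.0961] [0.4351 0.0085] [0.5306 0.0557]
bench c5 mean [ 0.5184 -0.0577] edges [0.0749 0.0812 0.0804 0.0776] ang [  99.5995   13.5149  -82.8347 -170.3367]
bench c3 mean [ 0.5176 -0.0599] edges [0.0773 0.0821 0.0771 0.0885] ang [   6.6789  -83.0518 -168.4996   97.263 ]
tall c1 mean [ 0.59  -0.295] edges [0.0575 0.0404 0.057  0.0405] ang [-174.6766   94.9452    5.343   -84.3915]
tall c4 mean [ 0.5889 -0.2967] edges [0.0589 0.0436 0.0579 0.0446] ang [   1.8264  -89.0161 -177.1468   92.3324]
short c1 mean [ 0.5014 -0.3847] edges [0.054  0.0486 0.051  0.0426] ang [-159.98    104.7421   13.5221  -71.549 ]
short c4 mean [ 0.5025 -0.3843] edges [0.06   0.0407 0.0607 0.0408] ang [  23.5294  -67.1373 -156.3469  111.899 ]
hole [ 0.688  -0.0293] [ 0.6892 -0.0285]
tr scene [ 0.7197 -0.1896] [ 0.6647 -0.1891] [0.6553 0.1301]
tr side [0.6561 0.1286] [0.7109 0.1322] [ 0.6671 -0.1851] [ 0.7194 -0.1875]
```

```bash
cat >> h.py <<'E'
def yaw(s=None):
    s=s or robot.sense(); w,x,y,z=s['tool_rot']
    return np.degrees(np.arctan2(1-2*(x*x+z*z),2*(x*y-w*z)))
def go(x,y,z,th=None,s=None):
    "tool-frame shift to TCP target, spin deg (tool z down)"
    s=s or robot.sense(); w,a,b,c=s['tool_rot']
    R=np.array([[1-2*(b*b+c*c),2*(a*b-w*c),2*(a*c+w*b)],[2*(a*b+w*c),1-2*(a*a+c*c),2*(b*c-w*a)],[2*(a*c-w*b),2*(b*c+w*a),1-2*(a*a+b*b)]])
    d=R.T@(np.array([x,y,z])-s['tcp_pos']); y0=yaw(s)
    sp=0 if th is None else (y0-th+180)%360-180
    print('t',round(s['time_s'],2),'tcp',np.round(s['tcp_pos'],4),'yaw',round(y0,2),'tilt z',np.round(R[:,2],4),'F',np.round(s['ft_force'],1),'op',round(s['opening'],3))
    print('shift',np.round(d,4),'spin',round(sp,2),'dist',round(float(np.linalg.norm(d)),3))
E
python3 - <<'E'
from h import *
np.set_printoptions(precision=3,suppress=True)
f=lambda n,u,v,z=0:print(n,u,v,back(n,(u,v),z)[:2])
f('scene',459,280,.014);f('scene',452,312,.014);f('side',198,159,.014);f('side',221,152,.014)
print('bin');f('side',345,168);f('side',360,178);f('side',418,176);f('scene',190,400)
print('org');f('side',378,182);f('side',390,215);f('side',432,205);f('scene',105,300);f('scene',150,258,.03)
print('rings');f('side',402,262);f('scene',138,225)
go(.45,.10,.30,-20)
E
```

```text
scene 459 280 [0.33  0.358]
scene 452 312 [0.401 0.402]
side 198 159 [0.328 0.353]
side 221 152 [0.398 0.393]
bin
side 345 168 [0.756 0.257]
side 360 178 [0.783 0.189]
side 418 176 [0.947 0.178]
scene 190 400 [0.885 0.27 ]
org
side 378 182 [0.826 0.159]
side 390 215 [ 0.807 -0.014]
side 432 205 [0.926 0.018]
scene 105 300 [ 0.926 -0.005]
scene 150 258 [ 0.815 -0.028]
rings
side 402 262 [ 0.775 -0.203]
scene 138 225 [ 0.79  -0.161]
t 0.15 tcp [0.213 0.587 0.291] yaw 70.01 tilt z [-0.001 -0.002 -1.   ] F [-0.7 -0.8 -0.1] op 1.001
shift [-0.389 -0.377 -0.008] spin 90.01 dist 0.541
```

```bash
python3 - <<'E'
from h import *
go(.43,.19,.27,-60)
E
```

```text
t 0.15 tcp [0.2134 0.587  0.2915] yaw 70.01 tilt z [-8.0e-04 -1.5e-03 -1.0e+00] F [-0.7 -0.8 -0.1] op 1.001
shift [-0.3393 -0.299   0.0219] spin 130.01 dist 0.453
```

Emit:
{"fn": "play_rows", "kwargs": {
  "rows": [
    {"grip": 0, "x": -0.034, "y": -0.03, "z": 0.002, "spin": 8.5},
    {"grip": 0, "x": -0.068, "y": -0.06, "z": 0.004, "spin": 17},
    {"grip": 0, "x": -0.1, "y": -0.09, "z": 0.006, "spin": 25.5},
    {"grip": 0, "x": -0.136, "y": -0.12, "z": 0.008, "spin": 34},
    {"grip": 0, "x": -0.17, "y": -0.15, "z": 0.01, "spin": 42.5},
    {"grip": 0, "x": -0.204, "y": -0.18, "z": 0.012, "spin": 51},
    {"grip": 0, "x": -0.238, "y": -0.21, "z": 0.014, "spin": 59.5},
    {"grip": 0, "x": -0.272, "y": -0.24, "z": 0.017, "spin": 68},
    {"grip": 0, "x": -0.306, "y": -0.27, "z": 0.02, "spin": 76.5},
    {"grip": 0, "x": -0.339, "y": -0.299, "z": 0.022, "spin": 85}
  ]
}}

```text
time_s: 1.15
tcp_pos: [0.4304, 0.1887, 0.2701]
tool_rot: [-0.0, 0.795, 0.606, -0.0]
ft_force: [0.3, 0.7, 0.5]
opening: 1.002
```

```bash
python3 - <<'E'
from h import *
go(.43,.19,.27,-60)
E
```

```text
t 1.15 tcp [0.4304 0.1887 0.2701] yaw -15.34 tilt z [-2.e-04 -0.e+00 -1.e+00] F [0.3 0.7 0.5] op 1.002
shift [ 0.0011 -0.0008  0.0001] spin 44.66 dist 0.001
```

Emit:
{"fn": "play_rows", "kwargs": {
  "rows": [
    {"grip": 0, "spin": 8},
    {"grip": 0, "spin": 16},
    {"grip": 0, "spin": 24},
    {"grip": 0, "spin": 32},
    {"grip": 0, "spin": 40},
    {"grip": 0, "spin": 45},
    {"grip": 0, "spin": 45},
    {"grip": 0, "spin": 45},
    {"grip": 0, "spin": 45},
    {"grip": 0, "spin": 45}
  ]
}}

```text
$.rows[0]: bad value
```

```bash
cat >> h.py <<'E'
import pickle
def wshot(f):
    i=robot.camera_info('wrist'); im=shot('wrist',f); pickle.dump(i,open('pics/'+f+'.pkl','wb'))
    cv2.imwrite('pics/'+f+'x.png',cv2.resize(im,(800,600),interpolation=cv2.INTER_CUBIC)); return im,i
def crop(f,x,y,w,h,k,n):
    im=cv2.imread('pics/'+f+'.png'); cv2.imwrite('pics/'+n+'.png',cv2.resize(im[y:y+h,x:x+w],None,fx=k,fy=k,interpolation=cv2.INTER_CUBIC))
def wb(f,c,U,k,z):
    i=pickle.load(open('pics/'+f+'.pkl','rb')); return back('wrist',((U[0]+.5)/k-.5+c[0],(U[1]+.5)/k-.5+c[1]),z,i)[:2]
def wp(f,p):
    return proj('wrist',p,pickle.load(open('pics/'+f+'.pkl','rb')))
E
python3 - <<'E'
from h import *
wshot('w1')
for p in((.404,.309,.014),(.479,.063,.108),(.518,-.059,.045)): print(wp('w1',p))
E
```

```text
[231.16652229 100.12601589]
[363.14456636 321.45063898]
[398.65716474 364.8438169 ]
```

View pics/w1.png

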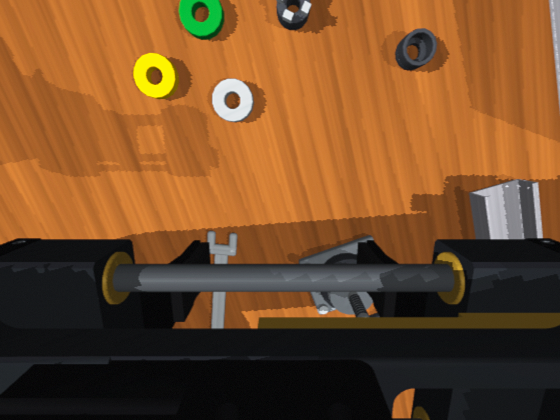

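```bash
python3 - <<'E'
from h import *
crop('w1',190,60,100,75,8,'w1c')
E
```

```text
(no output)
```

View pics/w1c.png

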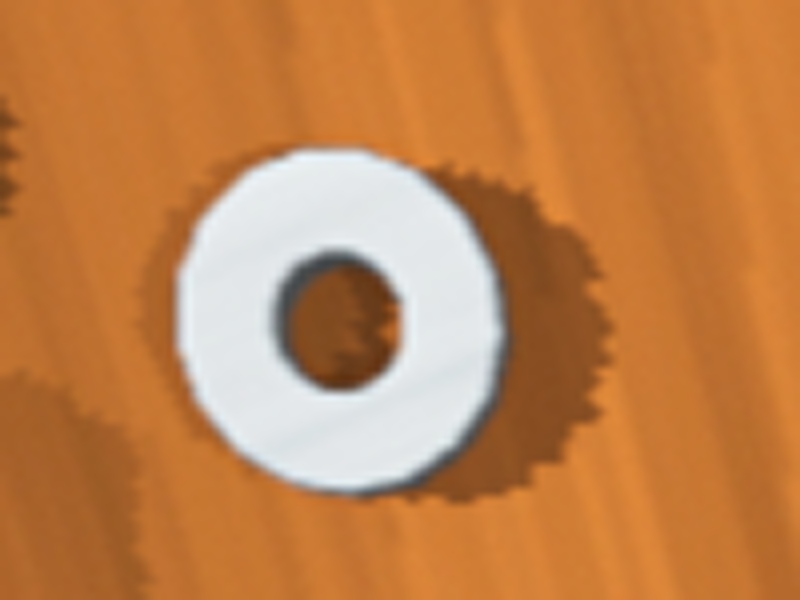

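```bash
python3 - <<'E'
from h import *
p=wb('w1',(190,60),(338,320),8,.014); print(p)
go(p[0],p[1],.12,-60); 
E
```

```text
[0.40487718 0.30937142]
t 1.2 tcp [0.4345 0.1841 0.27  ] yaw -15.81 tilt z [ 0.0037 -0.0038 -1.    ] F [ 2.5 -3.  -0.6] op 1.004
shift [ 0.1129 -0.0633  0.1494] spin 44.19 dist 0.198
```

Emit:
{"fn": "play_rows", "kwargs": {
  "rows": [
    {"grip": 0, "x": 0.015, "y": -0.008, "z": 0.02, "spin": 8},
    {"grip": 0, "x": 0.035, "y": -0.018, "z": 0.045, "spin": 16},
    {"grip": 0, "x": 0.06, "y": -0.03, "z": 0.08, "spin": 24},
    {"grip": 0, "x": 0.085, "y": -0.043, "z": 0.115, "spin": 32},
    {"grip": 0, "x": 0.1, "y": -0.05, "z": 0.138, "spin": 39},
    {"grip": 0, "x": 0.107, "y": -0.0545, "z": 0.148, "spin": 43},
    {"grip": 0, "x": 0.109, "y": -0.055, "z": 0.15, "spin": 45},
    {"grip": 0, "x": 0.109, "y": -0.055, "z": 0.15, "spin": 45},
    {"grip": 0, "x": 0.109, "y": -0.055, "z": 0.15, "spin": 45},
    {"grip": 0, "x": 0.109, "y": -0.055, "z": 0.15, "spin": 45}
  ]
}}

```text
time_s: 2.2
tcp_pos: [0.4053, 0.31, 0.1206]
tool_rot: [-0.0, 0.966, 0.259, 0.0]
ft_force: [-0.4, 0.3, -0.7]
opening: 0.999
```

```bash
python3 - <<'E'
from h import *
go(.405,.3092,.0725,-60); wshot('w2'); crop('w2',190,130,200,150,4,'w2c'); print(wp('w2',(.405,.3092,.014)))
E
```

```text
t 2.2 tcp [0.4053 0.31   0.1206] yaw -59.96 tilt z [ 7.e-04  3.e-04 -1.e+00] F [-0.4  0.3 -0.7] op 0.999
shift [-0.0006  0.0005  0.0481] spin 0.04 dist 0.048
[282.28431654 237.430329  ]
```

View pics/w2c.png

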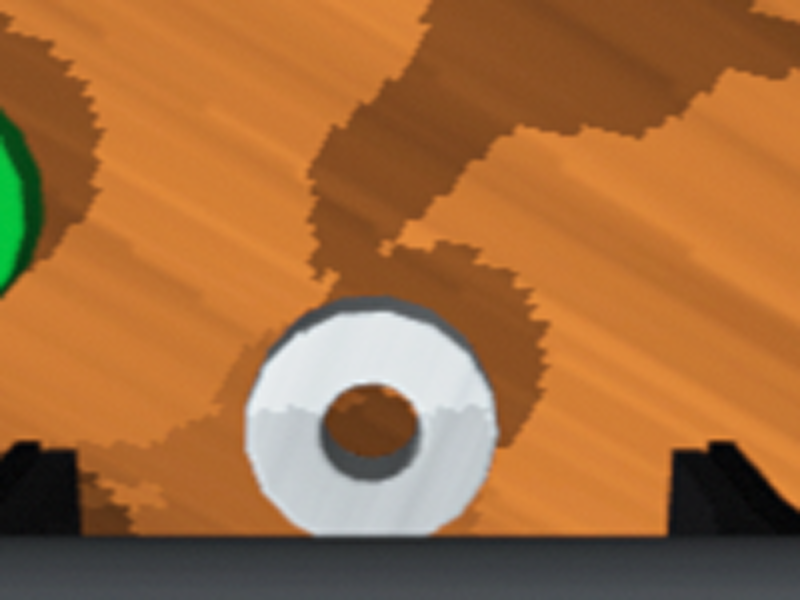

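Emit:
{"fn": "play_rows", "kwargs": {
  "rows": [
    {"grip": 0, "x": 0, "y": 0, "z": 0.01, "spin": 0},
    {"grip": 0, "x": -0.0005, "y": 0, "z": 0.03, "spin": 0},
    {"grip": 0, "x": -0.0005, "y": 0, "z": 0.042, "spin": 0},
    {"grip": 0, "x": -0.0005, "y": 0, "z": 0.047, "spin": 0},
    {"grip": 0, "x": -0.0005, "y": 0, "z": 0.048, "spin": 0},
    {"grip": 255, "x": -0.0005, "y": 0, "z": 0.048, "spin": 0},
    {"grip": 255, "x": -0.0005, "y": 0, "z": 0.048, "spin": 0},
    {"grip": 255, "x": -0.0005, "y": 0, "z": 0.048, "spin": 0},
    {"grip": 255, "x": -0.0005, "y": 0, "z": 0.048, "spin": 0},
    {"grip": 255, "x": -0.0005, "y": 0, "z": 0.048, "spin": 0}
  ],
  "squeeze": 30
}}

```text
time_s: 3.25
tcp_pos: [0.4047, 0.3099, 0.0726]
tool_rot: [-0.0, 0.966, 0.259, 0.0]
ft_force: [0.7, -0.1, 0.3]
opening: 0.635
```

Emit:
{"fn": "play_rows", "kwargs": {
  "rows": [
    {"grip": 255, "x": 0, "y": 0, "z": 0, "spin": 0},
    {"grip": 255, "x": 0, "y": 0, "z": 0, "spin": 0},
    {"grip": 255, "x": 0, "y": 0, "z": 0, "spin": 0},
    {"grip": 255, "x": 0, "y": 0, "z": -0.005, "spin": 0},
    {"grip": 255, "x": 0, "y": 0, "z": -0.03, "spin": 0},
    {"grip": 255, "x": 0, "y": 0, "z": -0.065, "spin": 0},
    {"grip": 255, "x": 0, "y": 0, "z": -0.1, "spin": 0},
    {"grip": 255, "x": 0, "y": 0, "z": -0.13, "spin": 0},
    {"grip": 255, "x": 0, "y": 0, "z": -0.145, "spin": 0},
    {"grip": 255, "x": 0, "y": 0, "z": -0.15, "spin": 0}
  ],
  "squeeze": 30
}}

```text
time_s: 4.25
tcp_pos: [0.405, 0.31, 0.2241]
tool_rot: [-0.0, 0.966, 0.259, 0.002]
ft_force: [0.7, 0.2, -2.1]
opening: 0.516
```

```bash
python3 - <<'E'
from h import *
go(.38,.063,.26,-72)
E
```

```text
t 4.25 tcp [0.405  0.31   0.2241] yaw -59.98 tilt z [ 0.0031  0.0015 -1.    ] F [ 0.7  0.2 -2.1] op 0.516
shift [-0.1451  0.2014 -0.0363] spin 12.02 dist 0.251
```

Emit:
{"fn": "play_rows", "kwargs": {
  "rows": [
    {"grip": 255, "x": -0.006, "y": 0.011, "z": -0.005, "spin": 1},
    {"grip": 255, "x": -0.02, "y": 0.036, "z": -0.015, "spin": 3},
    {"grip": 255, "x": -0.042, "y": 0.076, "z": -0.025, "spin": 5},
    {"grip": 255, "x": -0.065, "y": 0.118, "z": -0.0275, "spin": 7},
    {"grip": 255, "x": -0.088, "y": 0.16, "z": -0.0275, "spin": 9},
    {"grip": 255, "x": -0.11, "y": 0.2, "z": -0.0275, "spin": 11},
    {"grip": 255, "x": -0.124, "y": 0.226, "z": -0.0275, "spin": 12},
    {"grip": 255, "x": -0.13, "y": 0.236, "z": -0.0275, "spin": 12},
    {"grip": 255, "x": -0.13, "y": 0.236, "z": -0.0275, "spin": 12},
    {"grip": 255, "x": -0.13, "y": 0.236, "z": -0.0275, "spin": 12}
  ],
  "squeeze": 30
}}

```text
time_s: 5.25
tcp_pos: [0.4094, 0.0408, 0.2493]
tool_rot: [-0.001, 0.988, 0.156, -0.001]
ft_force: [-1.0, -1.2, -2.1]
opening: 0.522
```

```bash
python3 - <<'E'
from h import *
go(.479,.063,.26,-72); wshot('w3'); print(wp('w3',(.479,.063,.108)))
E
```

```text
t 5.25 tcp [0.4094 0.0408 0.2493] yaw -72.02 tilt z [-1.9e-03  9.0e-04 -1.0e+00] F [-1.  -1.2 -2.1] op 0.522
shift [ 0.073   0.0004 -0.0109] spin -0.02 dist 0.074
[282.40510697 131.91680043]
```

View pics/w3.png

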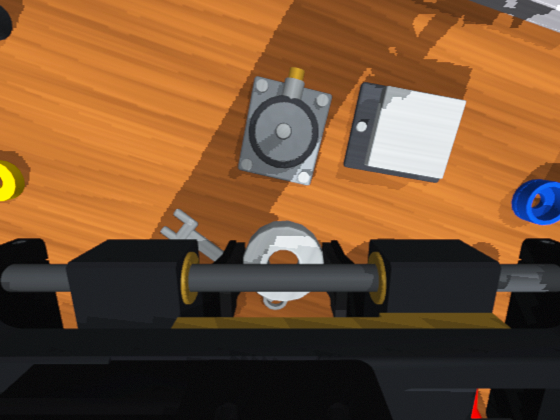

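```bash
python3 - <<'E'
from h import *
crop('w3',225,55,130,140,5,'w3a'); crop('w3',335,70,140,120,5,'w3b')
E
```

```text
(no output)
```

View pics/w3a.png

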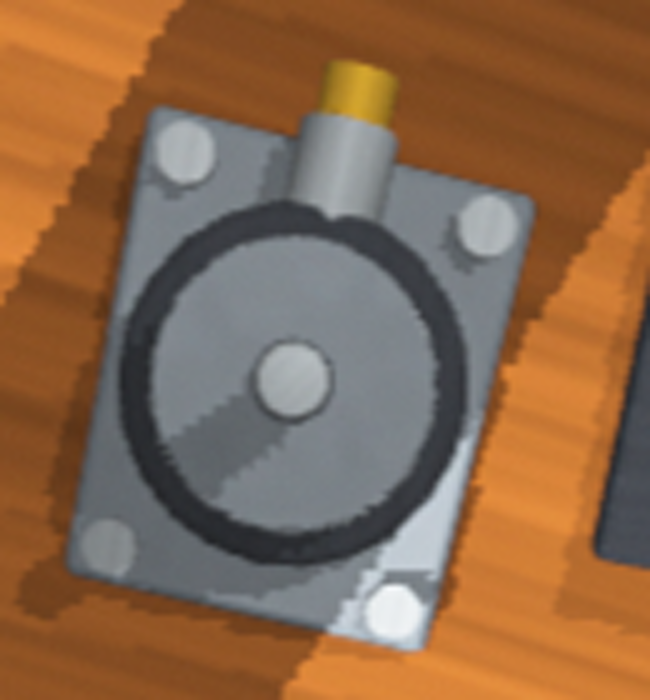

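View pics/w3b.png

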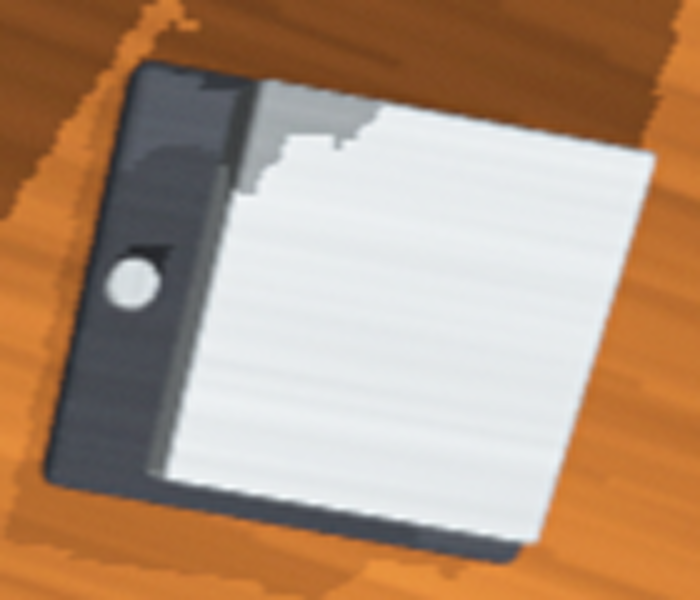

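```bash
python3 - <<'E'
from h import *
np.set_printoptions(precision=4,suppress=True)
A=(225,55);B=(335,70)
print(wb('w3',A,(293,379),5,.108),wb('w3',A,(293,384),5,.055))
for P,o,z in(([(152,107),(535,197),(420,650),(68,572)],A,.012),([(262,80),(655,155),(538,545),(163,477)],B,.045)):
    Q=np.array([wb('w3',o,p,5,z) for p in P]);E=np.roll(Q,-1,0)-Q
    print(Q.mean(0),np.linalg.norm(E,axis=1),np.degrees(np.arctan2(E[:,1],E[:,0])))
E
```

```text
[0.4803 0.0628] [0.4806 0.0629]
[0.4802 0.0628] [0.082  0.0984 0.0811 0.098 ] [ -84.3007 -174.9929   95.4712    5.5432]
[ 0.5186 -0.0605] [0.077  0.0752 0.0782 0.075 ] [ -81.923  -171.2783   97.9306    7.7886]
```

```bash
python3 - <<'E'
from h import *
go(.4804,.0628,.20,-72.7)
E
```

```text
t 5.3 tcp [0.4095 0.0412 0.2494] yaw -71.94 tilt z [-1.5e-03  7.0e-04 -1.0e+00] F [-0.2  0.6 -1.1] op 0.522
shift [0.0742 0.0015 0.0493] spin 0.76 dist 0.089
```

Emit:
{"fn": "play_rows", "kwargs": {
  "rows": [
    {"grip": 255, "x": 0.006, "y": 0, "z": 0.002, "spin": 0.7},
    {"grip": 255, "x": 0.02, "y": 0.0005, "z": 0.008, "spin": 0.7},
    {"grip": 255, "x": 0.037, "y": 0.001, "z": 0.016, "spin": 0.7},
    {"grip": 255, "x": 0.054, "y": 0.001, "z": 0.026, "spin": 0.7},
    {"grip": 255, "x": 0.067, "y": 0.0015, "z": 0.036, "spin": 0.7},
    {"grip": 255, "x": 0.073, "y": 0.0015, "z": 0.044, "spin": 0.7},
    {"grip": 255, "x": 0.074, "y": 0.0015, "z": 0.049, "spin": 0.7},
    {"grip": 255, "x": 0.074, "y": 0.0015, "z": 0.049, "spin": 0.7},
    {"grip": 255, "x": 0.074, "y": 0.0015, "z": 0.049, "spin": 0.7},
    {"grip": 255, "x": 0.074, "y": 0.0015, "z": 0.049, "spin": 0.7}
  ],
  "squeeze": 30
}}

```text
time_s: 6.3
tcp_pos: [0.4806, 0.0618, 0.2011]
tool_rot: [0.0, 0.989, 0.15, 0.0]
ft_force: [-0.1, 0.4, -2.2]
opening: 0.517
```

```bash
python3 - <<'E'
from h import *
go(.4804,.0628,.1275,-72.7); wshot('w4'); crop('w4',220,180,130,100,6,'w4c'); print(wp('w4',(.4804,.0628,.108)))
E
```

```text
t 6.3 tcp [0.4806 0.0618 0.2011] yaw -72.69 tilt z [ 2.e-04 -0.e+00 -1.e+00] F [-0.1  0.4 -2.2] op 0.517
shift [ 0.0001 -0.001   0.0736] spin 0.01 dist 0.074
[279.93721714 243.22432217]
```

View pics/w4c.png

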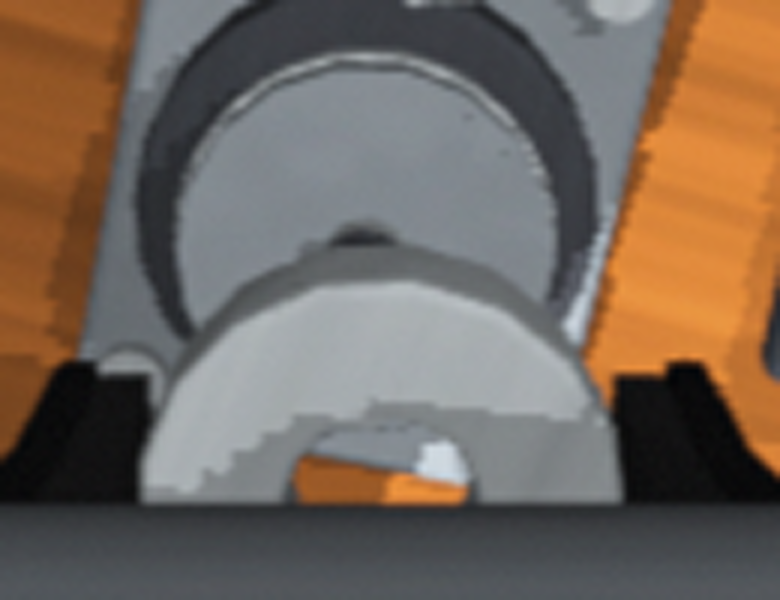

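Emit:
{"fn": "play_rows", "kwargs": {
  "rows": [
    {"grip": 255, "x": 0, "y": -0.0015, "z": 0.002, "spin": 0},
    {"grip": 255, "x": 0, "y": -0.0018, "z": 0.01, "spin": 0},
    {"grip": 255, "x": 0, "y": -0.0018, "z": 0.022, "spin": 0},
    {"grip": 255, "x": 0, "y": -0.0018, "z": 0.035, "spin": 0},
    {"grip": 255, "x": 0, "y": -0.0018, "z": 0.048, "spin": 0},
    {"grip": 255, "x": 0, "y": -0.0018, "z": 0.06, "spin": 0},
    {"grip": 255, "x": 0, "y": -0.0018, "z": 0.067, "spin": 0},
    {"grip": 255, "x": 0, "y": -0.0018, "z": 0.071, "spin": 0},
    {"grip": 255, "x": 0, "y": -0.0018, "z": 0.0725, "spin": 0},
    {"grip": 255, "x": 0, "y": -0.0018, "z": 0.0725, "spin": 0}
  ],
  "squeeze": 30
}}

```text
time_s: 7.35
tcp_pos: [0.4805, 0.0636, 0.1283]
tool_rot: [0.0, 0.989, 0.151, 0.0]
ft_force: [-0.0, -0.4, -1.8]
opening: 0.516
```

```bash
python3 - <<'E'
from h import *
go(.4804,.0628,.1275,-72.7)
E
```

```text
t 7.35 tcp [0.4805 0.0636 0.1283] yaw -72.68 tilt z [ 3.e-04 -0.e+00 -1.e+00] F [-0.  -0.4 -1.8] op 0.516
shift [-0.0003  0.0007  0.0008] spin 0.02 dist 0.001
```

Emit:
{"fn": "play_rows", "kwargs": {
  "rows": [
    {"grip": 255, "x": 0, "y": 0, "z": 0.0007, "spin": 0},
    {"grip": 0, "x": 0, "y": 0, "z": 0.0007, "spin": 0},
    {"grip": 0, "x": 0, "y": 0, "z": 0.0007, "spin": 0},
    {"grip": 0, "x": 0, "y": 0, "z": 0.0007, "spin": 0},
    {"grip": 0, "x": 0, "y": 0, "z": 0.0007, "spin": 0},
    {"grip": 0, "x": 0, "y": 0, "z": 0.0007, "spin": 0},
    {"grip": 0, "x": 0, "y": 0, "z": -0.01, "spin": 0},
    {"grip": 0, "x": 0, "y": 0, "z": -0.04, "spin": 0},
    {"grip": 0, "x": 0, "y": 0, "z": -0.08, "spin": 0},
    {"grip": 0, "x": 0, "y": 0, "z": -0.12, "spin": 0}
  ],
  "squeeze": 30
}}

```text
time_s: 8.35
tcp_pos: [0.4799, 0.0636, 0.2499]
tool_rot: [-0.0, 0.989, 0.151, -0.0]
ft_force: [1.3, -0.0, 0.9]
opening: 0.999
```

```bash
python3 - <<'E'
from h import *
wshot('w5'); crop('w5',200,140,160,120,5,'w5c'); print(wp('w5',(.4804,.0628,.069))); go(.4058,-.3016,.23,-60)
E
```

```text
[282.97573356 211.43874803]
t 8.4 tcp [0.4832 0.0635 0.2559] yaw -72.66 tilt z [ 0.0119 -0.0011 -0.9999] F [ 1.1 -0.4  3.3] op 0.995
shift [-0.183   0.3253  0.0254] spin -12.66 dist 0.374
```

View pics/w5c.png

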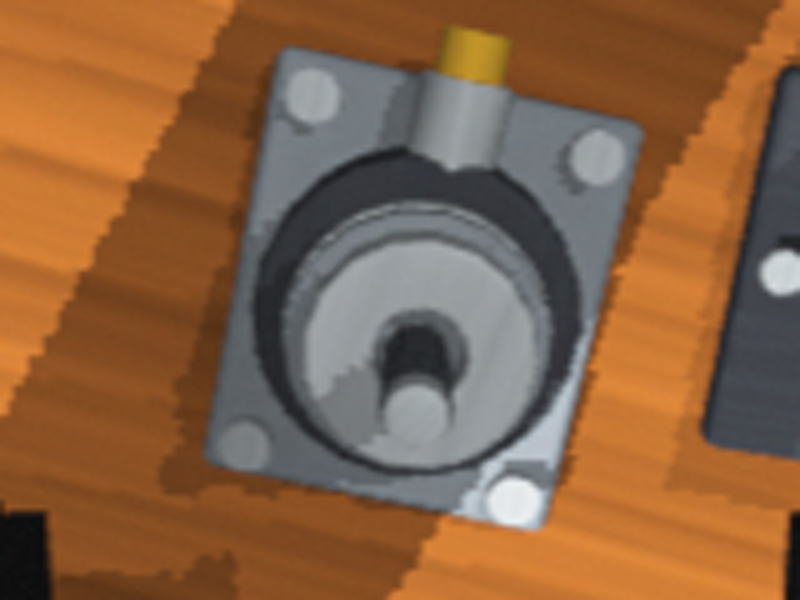

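Emit:
{"fn": "play_rows", "kwargs": {
  "rows": [
    {"grip": 0, "x": -0.007, "y": 0.013, "z": 0.0, "spin": -4},
    {"grip": 0, "x": -0.025, "y": 0.045, "z": 0.0, "spin": -10},
    {"grip": 0, "x": -0.049, "y": 0.09, "z": 0.01, "spin": -17},
    {"grip": 0, "x": -0.074, "y": 0.135, "z": 0.02, "spin": -24},
    {"grip": 0, "x": -0.099, "y": 0.18, "z": 0.03, "spin": -31},
    {"grip": 0, "x": -0.124, "y": 0.225, "z": 0.042, "spin": -38},
    {"grip": 0, "x": -0.147, "y": 0.267, "z": 0.055, "spin": -45},
    {"grip": 0, "x": -0.166, "y": 0.302, "z": 0.067, "spin": -50},
    {"grip": 0, "x": -0.177, "y": 0.322, "z": 0.076, "spin": -52},
    {"grip": 0, "x": -0.18, "y": 0.3265, "z": 0.079, "spin": -52.7}
  ],
  "squeeze": 30
}}

```text
time_s: 9.4
tcp_pos: [0.4053, -0.3064, 0.1688]
tool_rot: [0.002, 0.82, 0.572, -0.0]
ft_force: [-0.8, 0.6, -0.0]
opening: 0.997
```

```bash
python3 - <<'E'
from h import *
robot.capture('wrist')
wshot('w6'); crop('w6',180,110,200,150,4,'w6c'); print(wp('w6',(.4058,-.3016,.024)));go(.4058,-.3016,.073,-20)
E
```

```text
[281.80294763 217.67618725]
t 9.5 tcp [ 0.4051 -0.3025  0.169 ] yaw -20.15 tilt z [-5.e-04  9.e-04 -1.e+00] F [-1.   0.5 -0.3] op 0.999
shift [0.001  0.0005 0.096 ] spin -0.15 dist 0.096
```

View pics/w6.png

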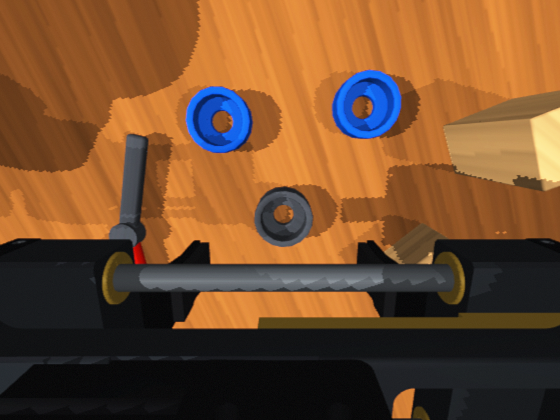

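View pics/w6c.png

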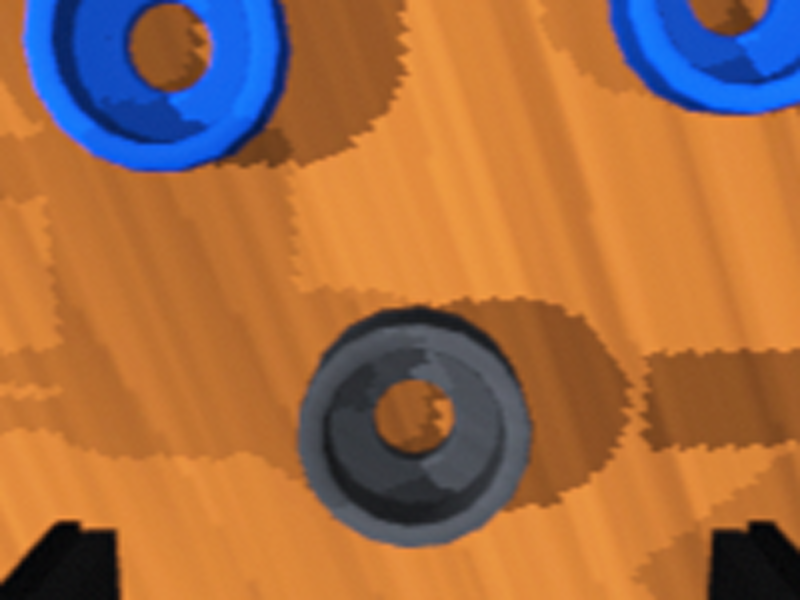

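Emit:
{"fn": "play_rows", "kwargs": {
  "rows": [
    {"grip": 0, "x": 0.001, "y": 0.001, "z": 0.02, "spin": 0},
    {"grip": 0, "x": 0.001, "y": 0.0012, "z": 0.055, "spin": 0},
    {"grip": 0, "x": 0.001, "y": 0.0012, "z": 0.083, "spin": 0},
    {"grip": 0, "x": 0.001, "y": 0.0012, "z": 0.094, "spin": 0},
    {"grip": 255, "x": 0.001, "y": 0.0012, "z": 0.096, "spin": 0},
    {"grip": 255, "x": 0.001, "y": 0.0012, "z": 0.096, "spin": 0},
    {"grip": 255, "x": 0.001, "y": 0.0012, "z": 0.096, "spin": 0},
    {"grip": 255, "x": 0.001, "y": 0.0012, "z": 0.096, "spin": 0},
    {"grip": 255, "x": 0.001, "y": 0.0012, "z": 0.096, "spin": 0},
    {"grip": 255, "x": 0.001, "y": 0.0012, "z": 0.096, "spin": 0}
  ],
  "squeeze": 30
}}

```text
time_s: 10.5
tcp_pos: [0.4071, -0.3013, 0.0739]
tool_rot: [0.0, 0.819, 0.574, -0.0]
ft_force: [-0.3, 0.4, 4.0]
opening: 0.558
```

Emit:
{"fn": "play_rows", "kwargs": {
  "rows": [
    {"grip": 255, "x": 0, "y": 0, "z": 0, "spin": 0},
    {"grip": 255, "x": 0, "y": 0, "z": 0, "spin": 0},
    {"grip": 255, "x": 0, "y": 0, "z": 0, "spin": 0},
    {"grip": 255, "x": 0, "y": 0, "z": -0.01, "spin": 0},
    {"grip": 255, "x": 0, "y": 0, "z": -0.035, "spin": 0},
    {"grip": 255, "x": 0, "y": 0, "z": -0.07, "spin": 0},
    {"grip": 255, "x": 0, "y": 0, "z": -0.11, "spin": 0},
    {"grip": 255, "x": 0, "y": 0, "z": -0.14, "spin": 0},
    {"grip": 255, "x": 0, "y": 0, "z": -0.157, "spin": 0},
    {"grip": 255, "x": 0, "y": 0, "z": -0.16, "spin": 0}
  ],
  "squeeze": 30
}}

```text
time_s: 11.5
tcp_pos: [0.4077, -0.3017, 0.2356]
tool_rot: [0.002, 0.819, 0.574, 0.0]
ft_force: [0.3, -1.0, -3.1]
opening: 0.56
```

```bash
python3 - <<'E'
from h import *
go(.4804,.0628,.235,-72.7)
E
```

```text
t 11.5 tcp [ 0.4077 -0.3017  0.2356] yaw -19.98 tilt z [ 0.0032 -0.0036 -1.    ] F [ 0.3 -1.  -3.1] op 0.56
shift [ 0.3674 -0.0563 -0.0005] spin 52.72 dist 0.372
```

Emit:
{"fn": "play_rows", "kwargs": {
  "rows": [
    {"grip": 255, "x": 0.013, "y": -0.002, "z": 0.0, "spin": 3},
    {"grip": 255, "x": 0.045, "y": -0.007, "z": 0.0, "spin": 9},
    {"grip": 255, "x": 0.09, "y": -0.014, "z": 0.0, "spin": 16},
    {"grip": 255, "x": 0.138, "y": -0.021, "z": 0.0, "spin": 23},
    {"grip": 255, "x": 0.186, "y": -0.028, "z": 0.0, "spin": 30},
    {"grip": 255, "x": 0.234, "y": -0.036, "z": 0.0, "spin": 37},
    {"grip": 255, "x": 0.282, "y": -0.043, "z": 0.0, "spin": 44},
    {"grip": 255, "x": 0.325, "y": -0.049, "z": 0.0, "spin": 49},
    {"grip": 255, "x": 0.355, "y": -0.054, "z": 0.0, "spin": 52},
    {"grip": 255, "x": 0.3675, "y": -0.056, "z": 0.0, "spin": 52.7}
  ],
  "squeeze": 30
}}

```text
time_s: 12.5
tcp_pos: [0.4793, 0.0663, 0.2321]
tool_rot: [-0.001, 0.988, 0.152, -0.001]
ft_force: [0.3, -0.5, -3.0]
opening: 0.556
```

```bash
python3 - <<'E'
from h import *
go(.4803,.0634,.142,-72.7)
robot.capture('wrist')
wshot('w7'); crop('w7',200,160,160,120,5,'w7c'); print(wp('w7',(.4804,.0628,.108)));go(.4803,.0634,.142,-72.7)
E
```

```text
t 12.5 tcp [0.4793 0.0663 0.2321] yaw -72.55 tilt z [-2.7e-03  9.0e-04 -1.0e+00] F [ 0.3 -0.5 -3. ] op 0.556
shift [0.0003 0.0033 0.0901] spin 0.15 dist 0.09
[287.30041166 229.69238705]
t 12.6 tcp [0.4793 0.0652 0.2321] yaw -72.48 tilt z [-2.6e-03  5.0e-04 -1.0e+00] F [ 0.4  0.5 -2.5] op 0.559
shift [0.0006 0.0021 0.0901] spin 0.22 dist 0.09
```

View pics/w7c.png

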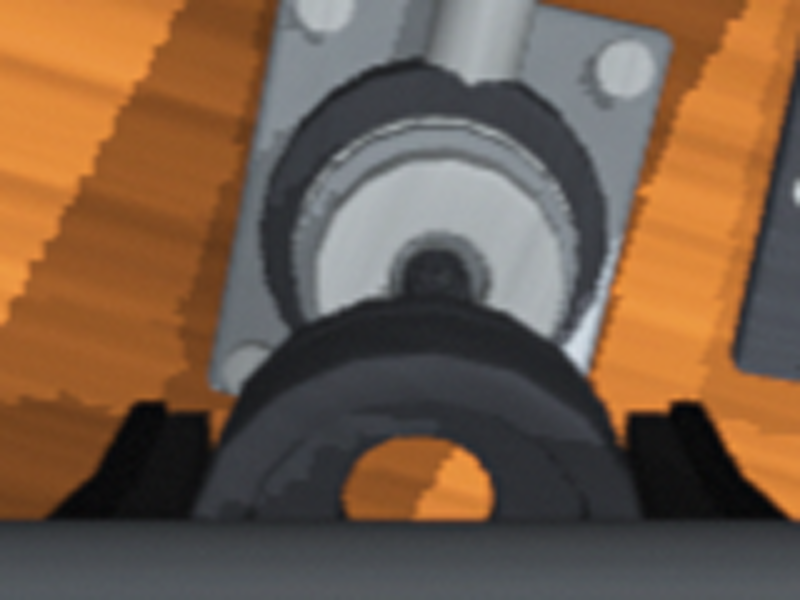

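Emit:
{"fn": "play_rows", "kwargs": {
  "rows": [
    {"grip": 255, "x": 0.0005, "y": 0.001, "z": 0.003, "spin": 0.2},
    {"grip": 255, "x": 0.0005, "y": 0.001, "z": 0.01, "spin": 0.2},
    {"grip": 255, "x": 0.0005, "y": 0.001, "z": 0.02, "spin": 0.2},
    {"grip": 255, "x": 0.0005, "y": 0.001, "z": 0.03, "spin": 0.2},
    {"grip": 255, "x": 0.0005, "y": 0.001, "z": 0.037, "spin": 0.2},
    {"grip": 255, "x": 0.0005, "y": 0.001, "z": 0.04, "spin": 0.2},
    {"grip": 255, "x": 0.0005, "y": 0.001, "z": 0.04, "spin": 0.2},
    {"grip": 255, "x": 0.0005, "y": 0.001, "z": 0.04, "spin": 0.2},
    {"grip": 255, "x": 0.0005, "y": 0.001, "z": 0.04, "spin": 0.2},
    {"grip": 255, "x": 0.0005, "y": 0.001, "z": 0.04, "spin": 0.2}
  ],
  "squeeze": 30
}}

```text
time_s: 13.6
tcp_pos: [0.4812, 0.0626, 0.1936]
tool_rot: [0.0, 0.989, 0.149, 0.0]
ft_force: [0.3, 0.4, -2.2]
opening: 0.556
```

```bash
python3 - <<'E'
from h import *
go(.4804,.0634,.142,-72.7)
E
```

```text
t 13.6 tcp [0.4812 0.0626 0.1936] yaw -72.87 tilt z [ 1.e-03 -1.e-04 -1.e+00] F [ 0.3  0.4 -2.2] op 0.556
shift [-0.0005 -0.0011  0.0516] spin -0.17 dist 0.052
```

Emit:
{"fn": "play_rows", "kwargs": {
  "rows": [
    {"grip": 255, "x": -0.0005, "y": -0.0008, "z": 0.001, "spin": 0},
    {"grip": 255, "x": -0.0005, "y": -0.0008, "z": 0.006, "spin": 0},
    {"grip": 255, "x": -0.0005, "y": -0.0008, "z": 0.015, "spin": 0},
    {"grip": 255, "x": -0.0005, "y": -0.0008, "z": 0.025, "spin": 0},
    {"grip": 255, "x": -0.0005, "y": -0.0008, "z": 0.035, "spin": 0},
    {"grip": 255, "x": -0.0005, "y": -0.0008, "z": 0.043, "spin": 0},
    {"grip": 255, "x": -0.0005, "y": -0.0008, "z": 0.048, "spin": 0},
    {"grip": 255, "x": -0.0005, "y": -0.0008, "z": 0.0505, "spin": 0},
    {"grip": 255, "x": -0.0005, "y": -0.0008, "z": 0.0505, "spin": 0},
    {"grip": 255, "x": -0.0005, "y": -0.0008, "z": 0.0505, "spin": 0}
  ],
  "squeeze": 30
}}

```text
time_s: 14.6
tcp_pos: [0.4802, 0.0631, 0.1429]
tool_rot: [0.0, 0.989, 0.149, -0.0]
ft_force: [-0.0, -0.2, 1.0]
opening: 0.552
```

```bash
python3 - <<'E'
from h import *
go(.4804,.0634,.142,-72.7)
E
```

```text
t 14.6 tcp [0.4802 0.0631 0.1429] yaw -72.88 tilt z [-0. -0. -1.] F [-0.  -0.2  1. ] op 0.552
shift [ 0.0003 -0.0002  0.0009] spin -0.18 dist 0.001
```

Emit:
{"fn": "play_rows", "kwargs": {
  "rows": [
    {"grip": 255, "x": 0, "y": 0, "z": 0.0003, "spin": 0},
    {"grip": 0, "x": 0, "y": 0, "z": 0.0003, "spin": 0},
    {"grip": 0, "x": 0, "y": 0, "z": 0.0003, "spin": 0},
    {"grip": 0, "x": 0, "y": 0, "z": 0.0003, "spin": 0},
    {"grip": 0, "x": 0, "y": 0, "z": 0.0003, "spin": 0},
    {"grip": 0, "x": 0, "y": 0, "z": 0, "spin": 0},
    {"grip": 0, "x": 0, "y": 0, "z": -0.02, "spin": 0},
    {"grip": 0, "x": 0, "y": 0, "z": -0.055, "spin": 0},
    {"grip": 0, "x": 0, "y": 0, "z": -0.085, "spin": 0},
    {"grip": 0, "x": 0, "y": 0, "z": -0.1, "spin": 0}
  ],
  "squeeze": 30
}}

```text
time_s: 15.6
tcp_pos: [0.4812, 0.0631, 0.2451]
tool_rot: [0.001, 0.989, 0.149, 0.002]
ft_force: [0.6, -0.3, -0.5]
opening: 0.997
```

```bash
python3 - <<'E'
from h import *
wshot('w8'); crop('w8',200,140,160,120,5,'w8c'); print(wp('w8',(.4804,.0628,.093))); go(.502,-.3845,.25,-67)
E
```

```text
[281.61388093 221.44349437]
t 15.65 tcp [0.4819 0.0631 0.2465] yaw -72.87 tilt z [ 7.2e-03 -7.0e-04 -1.0e+00] F [ 0.2 -0.2  1.3] op 0.997
shift [-0.1126  0.4337 -0.0031] spin -5.87 dist 0.448
```

View pics/w8c.png

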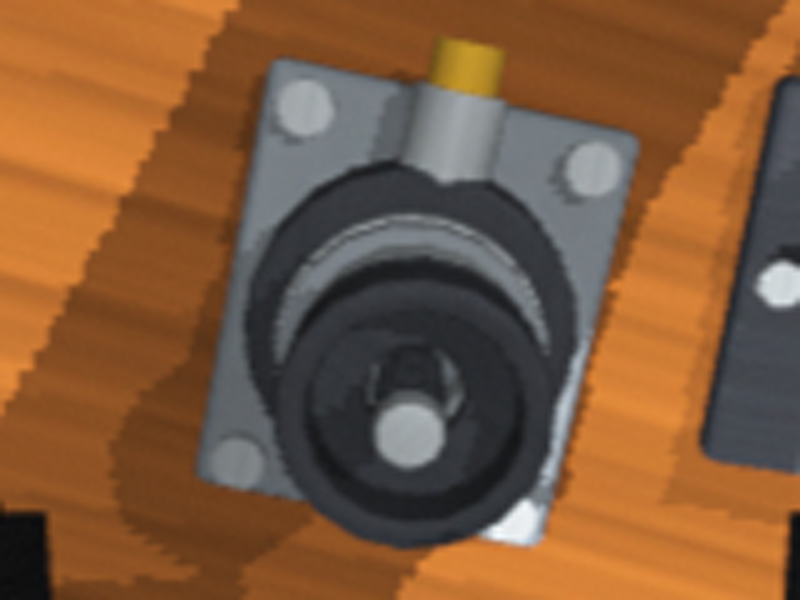

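Emit:
{"fn": "play_rows", "kwargs": {
  "rows": [
    {"grip": 0, "x": -0.005, "y": 0.02, "z": 0.0, "spin": -1},
    {"grip": 0, "x": -0.016, "y": 0.062, "z": 0.0, "spin": -2},
    {"grip": 0, "x": -0.028, "y": 0.11, "z": 0.0, "spin": -3},
    {"grip": 0, "x": -0.04, "y": 0.158, "z": 0.005, "spin": -4},
    {"grip": 0, "x": -0.053, "y": 0.206, "z": 0.01, "spin": -5},
    {"grip": 0, "x": -0.065, "y": 0.254, "z": 0.015, "spin": -5.9},
    {"grip": 0, "x": -0.077, "y": 0.302, "z": 0.02, "spin": -5.9},
    {"grip": 0, "x": -0.089, "y": 0.35, "z": 0.023, "spin": -5.9},
    {"grip": 0, "x": -0.101, "y": 0.394, "z": 0.023, "spin": -5.9},
    {"grip": 0, "x": -0.1085, "y": 0.424, "z": 0.023, "spin": -5.9}
  ]
}}

```text
time_s: 16.65
tcp_pos: [0.5008, -0.3775, 0.2185]
tool_rot: [0.0, 0.98, 0.198, -0.0]
ft_force: [-0.1, 0.1, 0.2]
opening: 0.999
```

Emit:
{"fn": "play_rows", "kwargs": {
  "rows": [
    {"grip": 0, "x": -0.0026, "y": 0.01, "z": 0.0, "spin": 0},
    {"grip": 0, "x": -0.0026, "y": 0.01, "z": 0.0, "spin": 0},
    {"grip": 0, "x": -0.0026, "y": 0.01, "z": 0.0, "spin": 0},
    {"grip": 0, "x": -0.0026, "y": 0.01, "z": 0.0, "spin": 0},
    {"grip": 0, "x": -0.0026, "y": 0.01, "z": 0.0, "spin": 0},
    {"grip": 0, "x": -0.0026, "y": 0.01, "z": 0.0, "spin": 0},
    {"grip": 0, "x": -0.0026, "y": 0.01, "z": 0.0, "spin": 0},
    {"grip": 0, "x": -0.0026, "y": 0.01, "z": 0.0, "spin": 0},
    {"grip": 0, "x": -0.0026, "y": 0.01, "z": 0.0, "spin": 0},
    {"grip": 0, "x": -0.0026, "y": 0.01, "z": 0.0, "spin": 0}
  ]
}}

```text
time_s: 17.65
tcp_pos: [0.5028, -0.3843, 0.2198]
tool_rot: [-0.0, 0.98, 0.199, 0.0]
ft_force: [-0.4, -0.2, 0.0]
opening: 1.003
```

```bash
python3 - <<'E'
from h import *
wshot('w9'); crop('w9',190,130,200,130,4,'w9c'); print(wp('w9',(.502,-.3845,.048))); go(.502,-.3845,.09,-67)
E
```

```text
[281.78710119 215.00567793]
t 17.7 tcp [ 0.5028 -0.3843  0.2197] yaw -66.99 tilt z [-0. -0. -1.] F [ 0.4 -0.3  0. ] op 0.999
shift [-8.000e-04 -1.000e-04  1.297e-01] spin 0.01 dist 0.13
```

View pics/w9.png

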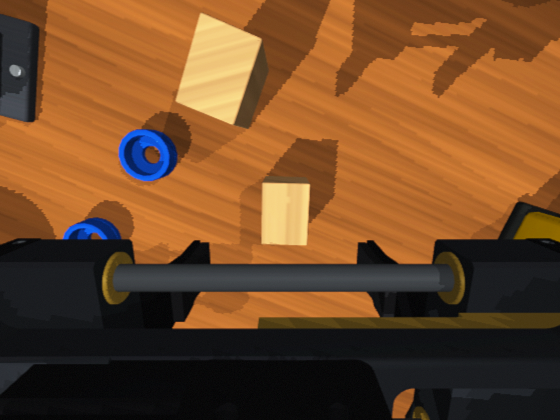

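View pics/w9c.png

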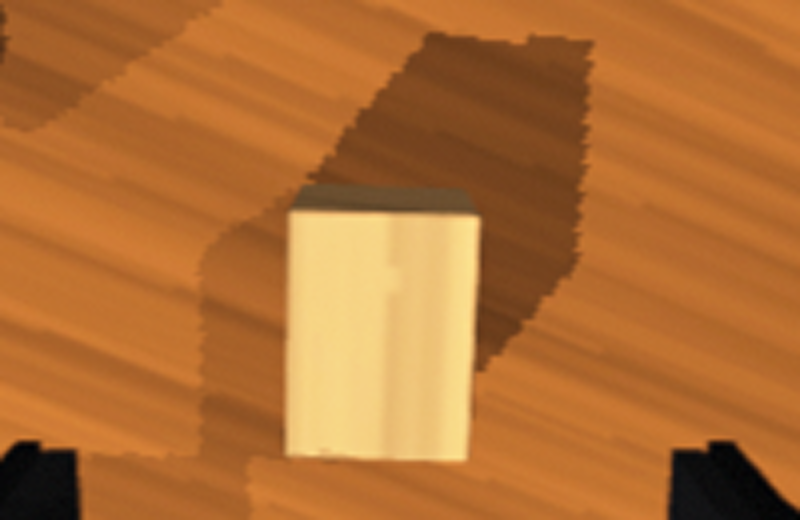

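```bash
cat >> h.py <<'E'
def quad(f,o,P,k,z):
    Q=np.array([wb(f,o,p,k,z) for p in P]);E=np.roll(Q,-1,0)-Q
    print(np.round(Q.mean(0),4),np.round(np.linalg.norm(E,axis=1),4),np.round(np.degrees(np.arctan2(E[:,1],E[:,0])),1))
E
python3 - <<'E'
from h import *
quad('w9',(190,130),[(290,210),(480,217),(467,460),(286,457)],4,.048)
quad('w9',(0,0),[(202,13),(264,40),(237,125),(178,101)],1,.093)
E
```

```text
[ 0.5036 -0.3869] [0.0432 0.0586 0.0434 0.0594] [ -69.1 -158.7  112.    21.1]
[ 0.5903 -0.3013] [0.0435 0.0583 0.044  0.0581] [ -88.4 -177.4   91.4    2.2]
```

Emit:
{"fn": "play_rows", "kwargs": {
  "rows": [
    {"grip": 0, "x": 0, "y": 0.002, "z": 0.015, "spin": 1.6},
    {"grip": 0, "x": 0, "y": 0.002, "z": 0.05, "spin": 1.6},
    {"grip": 0, "x": 0, "y": 0.002, "z": 0.09, "spin": 1.6},
    {"grip": 0, "x": 0, "y": 0.002, "z": 0.12, "spin": 1.6},
    {"grip": 0, "x": 0, "y": 0.002, "z": 0.13, "spin": 1.6},
    {"grip": 0, "x": 0, "y": 0.002, "z": 0.132, "spin": 1.6},
    {"grip": 255, "x": 0, "y": 0.002, "z": 0.132, "spin": 1.6},
    {"grip": 255, "x": 0, "y": 0.002, "z": 0.132, "spin": 1.6},
    {"grip": 255, "x": 0, "y": 0.002, "z": 0.132, "spin": 1.6},
    {"grip": 255, "x": 0, "y": 0.002, "z": 0.132, "spin": 1.6}
  ],
  "squeeze": 25
}}

```text
time_s: 18.7
tcp_pos: [0.5041, -0.3866, 0.0891]
tool_rot: [0.001, 0.983, 0.186, 0.001]
ft_force: [-0.5, 0.6, 0.5]
opening: 0.724
```

Emit:
{"fn": "play_rows", "kwargs": {
  "rows": [
    {"grip": 255, "x": 0, "y": 0, "z": 0, "spin": 0},
    {"grip": 255, "x": 0, "y": 0, "z": 0, "spin": 0},
    {"grip": 255, "x": 0, "y": 0, "z": 0, "spin": 0},
    {"grip": 255, "x": 0, "y": 0, "z": 0, "spin": 0},
    {"grip": 255, "x": 0, "y": 0, "z": -0.01, "spin": 0},
    {"grip": 255, "x": 0, "y": 0, "z": -0.04, "spin": 0},
    {"grip": 255, "x": 0, "y": 0, "z": -0.075, "spin": 0},
    {"grip": 255, "x": 0, "y": 0, "z": -0.105, "spin": 0},
    {"grip": 255, "x": 0, "y": 0, "z": -0.12, "spin": 0},
    {"grip": 255, "x": 0, "y": 0, "z": -0.125, "spin": 0}
  ],
  "squeeze": 25
}}

```text
time_s: 19.7
tcp_pos: [0.5041, -0.3866, 0.2149]
tool_rot: [0.002, 0.983, 0.186, 0.001]
ft_force: [-0.5, -0.2, -1.5]
opening: 0.502
```

```bash
python3 - <<'E'
from h import *
wshot('w10'); crop('w10',190,130,200,150,4,'w10c'); go(.5186,-.0604,.20,-72.7)
E
```

```text
t 19.75 tcp [ 0.5039 -0.3863  0.2142] yaw -68.58 tilt z [ 0.0015 -0.0017 -1.    ] F [-0.1  0.2 -0.8] op 0.503
shift [ 0.1327 -0.2981  0.0137] spin 4.12 dist 0.327
```

View pics/w10c.png

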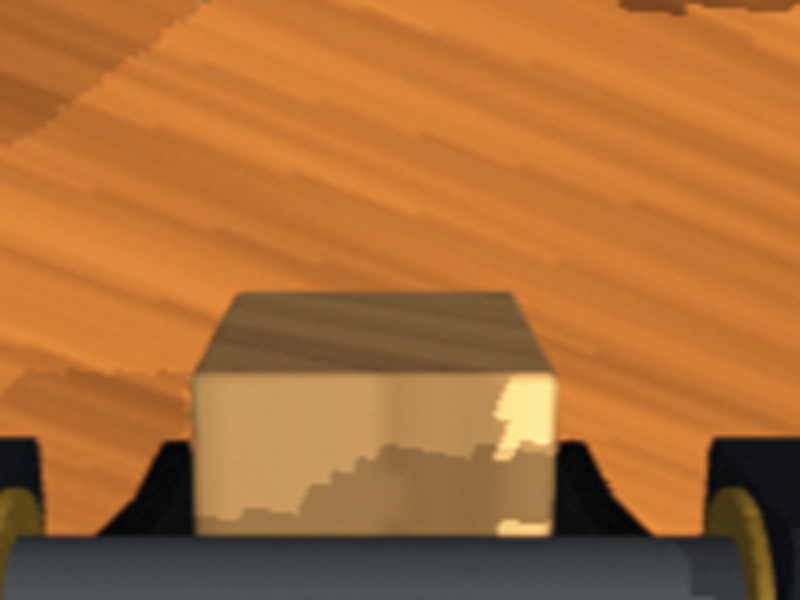

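Emit:
{"fn": "play_rows", "kwargs": {
  "rows": [
    {"grip": 255, "x": 0.006, "y": -0.013, "z": 0, "spin": 1},
    {"grip": 255, "x": 0.02, "y": -0.044, "z": 0, "spin": 2},
    {"grip": 255, "x": 0.038, "y": -0.085, "z": 0, "spin": 3},
    {"grip": 255, "x": 0.057, "y": -0.128, "z": 0, "spin": 4.1},
    {"grip": 255, "x": 0.076, "y": -0.171, "z": 0, "spin": 4.1},
    {"grip": 255, "x": 0.095, "y": -0.213, "z": 0, "spin": 4.1},
    {"grip": 255, "x": 0.112, "y": -0.252, "z": 0, "spin": 4.1},
    {"grip": 255, "x": 0.125, "y": -0.28, "z": 0.006, "spin": 4.1},
    {"grip": 255, "x": 0.131, "y": -0.294, "z": 0.01, "spin": 4.1},
    {"grip": 255, "x": 0.1327, "y": -0.298, "z": 0.0135, "spin": 4.1}
  ]
}}

```text
time_s: 20.75
tcp_pos: [0.5175, -0.0587, 0.1979]
tool_rot: [-0.001, 0.988, 0.152, -0.001]
ft_force: [-0.2, -0.9, -1.4]
opening: 0.505
```

Emit:
{"fn": "play_rows", "kwargs": {
  "rows": [
    {"grip": 255, "x": 0, "y": 0, "z": 0, "spin": 0},
    {"grip": 255, "x": 0, "y": 0, "z": 0.005, "spin": 0},
    {"grip": 255, "x": 0, "y": 0, "z": 0.015, "spin": 0},
    {"grip": 255, "x": 0, "y": 0, "z": 0.03, "spin": 0},
    {"grip": 255, "x": 0, "y": 0, "z": 0.042, "spin": 0},
    {"grip": 255, "x": 0, "y": 0, "z": 0.05, "spin": 0},
    {"grip": 255, "x": 0, "y": 0, "z": 0.05, "spin": 0},
    {"grip": 255, "x": 0, "y": 0, "z": 0.05, "spin": 0},
    {"grip": 255, "x": 0, "y": 0, "z": 0.05, "spin": 0},
    {"grip": 255, "x": 0, "y": 0, "z": 0.05, "spin": 0}
  ]
}}

```text
time_s: 21.75
tcp_pos: [0.5187, -0.0603, 0.1498]
tool_rot: [0.0, 0.989, 0.151, 0.001]
ft_force: [-0.5, 1.1, -1.3]
opening: 0.501
```

```bash
python3 - <<'E'
from h import *
go(.5186,-.0603,.133,-72.7); wshot('w11'); s=shot('scene','s11'); crop('s11',190,140,160,120,5,'s11c')
E
```

```text
t 21.75 tcp [ 0.5187 -0.0603  0.1498] yaw -72.68 tilt z [ 1.3e-03 -4.0e-04 -1.0e+00] F [-0.5  1.1 -1.3] op 0.501
shift [-0.0001 -0.      0.0168] spin 0.02 dist 0.017
```

View pics/w11.png

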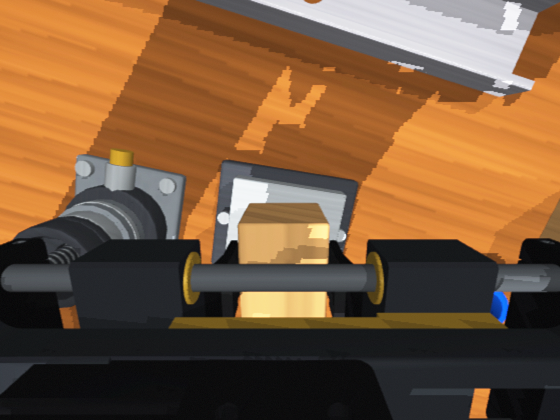

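View pics/s11c.png

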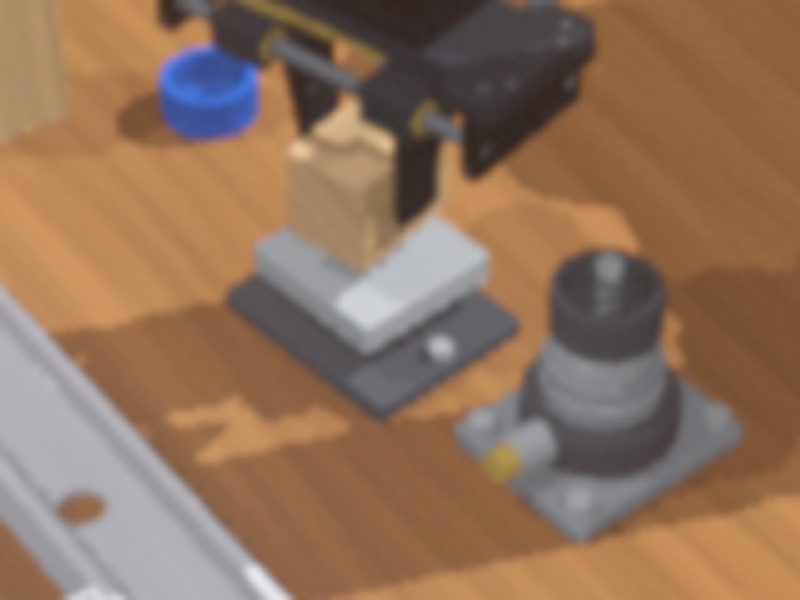

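Emit:
{"fn": "play_rows", "kwargs": {
  "rows": [
    {"grip": 255, "x": 0, "y": 0, "z": 0.004, "spin": 0},
    {"grip": 255, "x": 0, "y": 0, "z": 0.009, "spin": 0},
    {"grip": 255, "x": 0, "y": 0, "z": 0.013, "spin": 0},
    {"grip": 255, "x": 0, "y": 0, "z": 0.015, "spin": 0},
    {"grip": 255, "x": 0, "y": 0, "z": 0.016, "spin": 0},
    {"grip": 255, "x": 0, "y": 0, "z": 0.0163, "spin": 0},
    {"grip": 255, "x": 0, "y": 0, "z": 0.0163, "spin": 0},
    {"grip": 255, "x": 0, "y": 0, "z": 0.0163, "spin": 0},
    {"grip": 255, "x": 0, "y": 0, "z": 0.0163, "spin": 0},
    {"grip": 255, "x": 0, "y": 0, "z": 0.0163, "spin": 0}
  ]
}}

```text
time_s: 22.85
tcp_pos: [0.5183, -0.0602, 0.133]
tool_rot: [-0.0, 0.989, 0.151, -0.0]
ft_force: [-1.2, 0.4, 0.8]
opening: 0.506
```

Emit:
{"fn": "play_rows", "kwargs": {
  "rows": [
    {"grip": 0, "x": 0, "y": 0, "z": 0, "spin": 0},
    {"grip": 0, "x": 0, "y": 0, "z": 0, "spin": 0},
    {"grip": 0, "x": 0, "y": 0, "z": 0, "spin": 0},
    {"grip": 0, "x": 0, "y": 0, "z": 0, "spin": 0},
    {"grip": 0, "x": 0, "y": 0, "z": 0, "spin": 0},
    {"grip": 0, "x": 0, "y": 0, "z": -0.01, "spin": 0},
    {"grip": 0, "x": 0, "y": 0, "z": -0.035, "spin": 0},
    {"grip": 0, "x": 0, "y": 0, "z": -0.07, "spin": 0},
    {"grip": 0, "x": 0, "y": 0, "z": -0.1, "spin": 0},
    {"grip": 0, "x": 0, "y": 0, "z": -0.12, "spin": 0}
  ]
}}

```text
time_s: 23.85
tcp_pos: [0.5189, -0.0604, 0.2559]
tool_rot: [0.001, 0.989, 0.151, 0.002]
ft_force: [0.3, -0.7, -0.6]
opening: 1.001
```

```bash
python3 - <<'E'
from h import *
wshot('w12'); crop('w12',200,120,160,120,5,'w12c'); go(.590,-.299,.25,-88)
E
```

```text
t 23.9 tcp [ 0.5203 -0.0607  0.2584] yaw -72.67 tilt z [ 0.0086 -0.0029 -1.    ] F [0.4 0.1 0.7] op 0.996
shift [-0.0045  0.2482  0.0097] spin 15.33 dist 0.248
```

View pics/w12c.png

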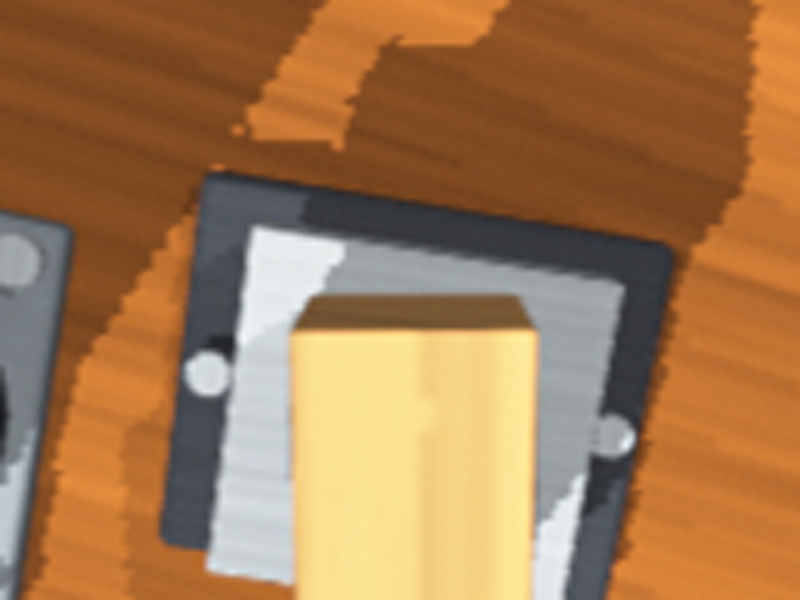

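Emit:
{"fn": "play_rows", "kwargs": {
  "rows": [
    {"grip": 0, "x": 0, "y": 0.01, "z": 0, "spin": 2},
    {"grip": 0, "x": 0, "y": 0.035, "z": 0, "spin": 5},
    {"grip": 0, "x": -0.001, "y": 0.07, "z": 0, "spin": 8},
    {"grip": 0, "x": -0.001, "y": 0.115, "z": 0, "spin": 12},
    {"grip": 0, "x": -0.002, "y": 0.16, "z": 0, "spin": 15.3},
    {"grip": 0, "x": -0.002, "y": 0.2, "z": 0, "spin": 15.3},
    {"grip": 0, "x": -0.0027, "y": 0.23, "z": 0, "spin": 15.3},
    {"grip": 0, "x": -0.0027, "y": 0.246, "z": 0, "spin": 15.3},
    {"grip": 0, "x": -0.0027, "y": 0.2493, "z": 0, "spin": 15.3},
    {"grip": 0, "x": -0.0027, "y": 0.2493, "z": 0, "spin": 15.3}
  ]
}}

```text
time_s: 24.9
tcp_pos: [0.5892, -0.2993, 0.2513]
tool_rot: [-0.001, 1.0, 0.017, -0.001]
ft_force: [0.1, 0.0, -0.0]
opening: 0.999
```

```bash
python3 - <<'E'
from h import *
robot.capture('wrist')
wshot('w13'); crop('w13',200,130,180,130,4,'w13c'); go(.590,-.299,.121,-88)
a=wb('w12',(200,120),(293,332),5,.093);b=wb('w12',(200,120),(537,332),5,.093)
d=np.array([.0382,-.1231]);d/=np.linalg.norm(d);n=np.array([-d[1],d[0]])
print(a,b,np.linalg.norm(b-a),(a+b)/2-.03*n*np.sign(n[0]))
E
```

```text
t 25.0 tcp [ 0.5892 -0.2979  0.252 ] yaw -87.98 tilt z [-0.0021  0.0019 -1.    ] F [-0.2 -0.2 -0.6] op 0.999
shift [0.001  0.0014 0.131 ] spin 0.02 dist 0.131
[ 0.54001566 -0.0323751 ] [ 0.55278193 -0.07338195] 0.04294810298212264 [ 0.51774665 -0.06176977]
```

View pics/w13c.png

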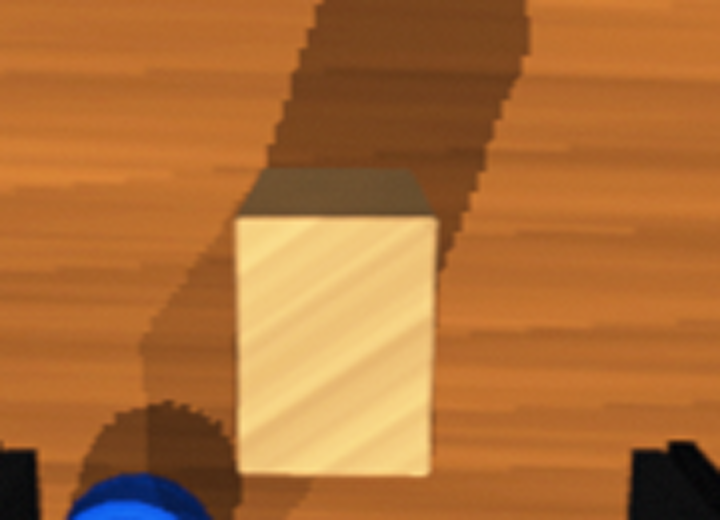

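```bash
python3 - <<'E'
from h import *
quad('w13',(200,130),[(235,216),(438,218),(431,474),(238,473)],4,.093)
E
```

```text
[ 0.5901 -0.2994] [0.0438 0.0589 0.0441 0.0591] [ -88.6 -178.3   91.7    1.4]
```

Emit:
{"fn": "play_rows", "kwargs": {
  "rows": [
    {"grip": 0, "x": 0.0008, "y": 0.001, "z": 0.015, "spin": 0.5},
    {"grip": 0, "x": 0.0008, "y": 0.0012, "z": 0.05, "spin": 0.5},
    {"grip": 0, "x": 0.0008, "y": 0.0012, "z": 0.09, "spin": 0.5},
    {"grip": 0, "x": 0.0008, "y": 0.0012, "z": 0.12, "spin": 0.5},
    {"grip": 0, "x": 0.0008, "y": 0.0012, "z": 0.13, "spin": 0.5},
    {"grip": 0, "x": 0.0008, "y": 0.0012, "z": 0.131, "spin": 0.5},
    {"grip": 255, "x": 0.0008, "y": 0.0012, "z": 0.131, "spin": 0.5},
    {"grip": 255, "x": 0.0008, "y": 0.0012, "z": 0.131, "spin": 0.5},
    {"grip": 255, "x": 0.0008, "y": 0.0012, "z": 0.131, "spin": 0.5},
    {"grip": 255, "x": 0.0008, "y": 0.0012, "z": 0.131, "spin": 0.5}
  ],
  "squeeze": 25
}}

```text
time_s: 26.0
tcp_pos: [0.5913, -0.3006, 0.1233]
tool_rot: [0.001, 1.0, 0.013, 0.001]
ft_force: [-0.3, -0.2, 0.5]
opening: 0.725
```

Emit:
{"fn": "play_rows", "kwargs": {
  "rows": [
    {"grip": 255, "x": 0, "y": 0, "z": 0, "spin": 0},
    {"grip": 255, "x": 0, "y": 0, "z": 0, "spin": 0},
    {"grip": 255, "x": 0, "y": 0, "z": 0, "spin": 0},
    {"grip": 255, "x": 0, "y": 0, "z": 0, "spin": 0},
    {"grip": 255, "x": 0, "y": 0, "z": -0.01, "spin": 0},
    {"grip": 255, "x": 0, "y": 0, "z": -0.04, "spin": 0},
    {"grip": 255, "x": 0, "y": 0, "z": -0.08, "spin": 0},
    {"grip": 255, "x": 0, "y": 0, "z": -0.115, "spin": 0},
    {"grip": 255, "x": 0, "y": 0, "z": -0.135, "spin": 0},
    {"grip": 255, "x": 0, "y": 0, "z": -0.14, "spin": 0}
  ],
  "squeeze": 25
}}

```text
time_s: 27.0
tcp_pos: [0.5919, -0.3011, 0.2657]
tool_rot: [0.002, 1.0, 0.013, 0.003]
ft_force: [-0.2, 0.3, -1.8]
opening: 0.501
```

```bash
python3 - <<'E'
from h import *
go(.4422,.1858,.26,-72.7)
E
```

```text
t 27.0 tcp [ 0.5919 -0.3011  0.2657] yaw -88.48 tilt z [ 0.0053 -0.0041 -1.    ] F [-0.2  0.3 -1.8] op 0.501
shift [-0.1368 -0.4907  0.0029] spin -15.78 dist 0.509
```

Emit:
{"fn": "play_rows", "kwargs": {
  "rows": [
    {"grip": 255, "x": -0.004, "y": -0.013, "z": -0.005, "spin": -1},
    {"grip": 255, "x": -0.012, "y": -0.042, "z": -0.012, "spin": -3},
    {"grip": 255, "x": -0.023, "y": -0.083, "z": -0.017, "spin": -5},
    {"grip": 255, "x": -0.035, "y": -0.127, "z": -0.017, "spin": -7},
    {"grip": 255, "x": -0.047, "y": -0.171, "z": -0.017, "spin": -9},
    {"grip": 255, "x": -0.06, "y": -0.215, "z": -0.017, "spin": -11},
    {"grip": 255, "x": -0.072, "y": -0.259, "z": -0.017, "spin": -13},
    {"grip": 255, "x": -0.084, "y": -0.303, "z": -0.017, "spin": -15},
    {"grip": 255, "x": -0.096, "y": -0.346, "z": -0.017, "spin": -15.8},
    {"grip": 255, "x": -0.108, "y": -0.388, "z": -0.017, "spin": -15.8}
  ]
}}

```text
time_s: 28.0
tcp_pos: [0.4697, 0.087, 0.2775]
tool_rot: [-0.001, 0.989, 0.151, -0.002]
ft_force: [0.4, 0.4, -1.8]
opening: 0.504
```

```bash
python3 - <<'E'
from h import *
go(.4422,.1858,.26,-72.7)
E
```

```text
t 28.0 tcp [0.4697 0.087  0.2775] yaw -72.63 tilt z [-4.4e-03  6.0e-04 -1.0e+00] F [ 0.4  0.4 -1.8] op 0.504
shift [ 0.0033 -0.1025  0.0177] spin 0.07 dist 0.104
```

Emit:
{"fn": "play_rows", "kwargs": {
  "rows": [
    {"grip": 255, "x": 0, "y": -0.035, "z": 0, "spin": 0},
    {"grip": 255, "x": 0, "y": -0.068, "z": 0, "spin": 0},
    {"grip": 255, "x": 0.001, "y": -0.093, "z": 0.005, "spin": 0},
    {"grip": 255, "x": 0.001, "y": -0.103, "z": 0.015, "spin": 0},
    {"grip": 255, "x": 0.001, "y": -0.105, "z": 0.035, "spin": 0},
    {"grip": 255, "x": 0.001, "y": -0.105, "z": 0.06, "spin": 0},
    {"grip": 255, "x": 0.001, "y": -0.105, "z": 0.085, "spin": 0},
    {"grip": 255, "x": 0.001, "y": -0.105, "z": 0.108, "spin": 0},
    {"grip": 255, "x": 0.001, "y": -0.105, "z": 0.118, "spin": 0},
    {"grip": 255, "x": 0.001, "y": -0.105, "z": 0.12, "spin": 0}
  ]
}}

```text
time_s: 29.0
tcp_pos: [0.441, 0.1848, 0.1572]
tool_rot: [0.0, 0.989, 0.15, -0.002]
ft_force: [0.1, 0.9, -1.9]
opening: 0.505
```

```bash
python3 - <<'E'
from h import *
robot.capture('wrist'); wshot('w14'); go(.4422,.1858,.122,-72.7)
E
```

```text
t 29.1 tcp [0.4422 0.1851 0.1587] yaw -72.7 tilt z [-7.e-04 -2.e-04 -1.e+00] F [-0.3 -0.8 -1.9] op 0.504
shift [ 0.0002 -0.0007  0.0367] spin 0.0 dist 0.037
```

View pics/w14.png

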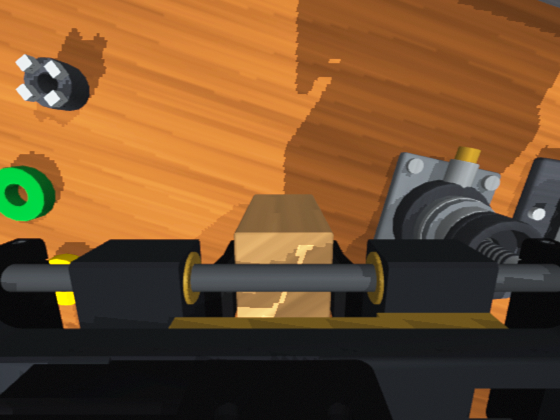

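```bash
python3 - <<'E'
from h import *
a=wb('w14',(0,0),(236,233),1,.131);b=wb('w14',(0,0),(332,233),1,.131)
n=np.array([.955,.297]);print(a,b,np.linalg.norm(a-b),(a+b)/2-.03*n)
E
```

```text
[0.46352384 0.21181235] [0.47578909 0.17242851] 0.041249520909342426 [0.44100647 0.18321043]
```

Emit:
{"fn": "play_rows", "kwargs": {
  "rows": [
    {"grip": 255, "x": 0.0005, "y": -0.0013, "z": 0.005, "spin": 0},
    {"grip": 255, "x": 0.0005, "y": -0.0013, "z": 0.013, "spin": 0},
    {"grip": 255, "x": 0.0005, "y": -0.0013, "z": 0.022, "spin": 0},
    {"grip": 255, "x": 0.0005, "y": -0.0013, "z": 0.029, "spin": 0},
    {"grip": 255, "x": 0.0005, "y": -0.0013, "z": 0.033, "spin": 0},
    {"grip": 255, "x": 0.0005, "y": -0.0013, "z": 0.035, "spin": 0},
    {"grip": 255, "x": 0.0005, "y": -0.0013, "z": 0.036, "spin": 0},
    {"grip": 255, "x": 0.0005, "y": -0.0013, "z": 0.0365, "spin": 0},
    {"grip": 255, "x": 0.0005, "y": -0.0013, "z": 0.0365, "spin": 0},
    {"grip": 255, "x": 0.0005, "y": -0.0013, "z": 0.0365, "spin": 0}
  ]
}}

```text
time_s: 30.1
tcp_pos: [0.4425, 0.1868, 0.1227]
tool_rot: [-0.0, 0.989, 0.151, 0.0]
ft_force: [0.3, -0.5, -0.7]
opening: 0.502
```

```bash
python3 - <<'E'
from h import *
go(.4422,.1858,.122,-72.7)
E
```

```text
t 30.1 tcp [0.4425 0.1868 0.1227] yaw -72.68 tilt z [ 6.e-04  1.e-04 -1.e+00] F [ 0.3 -0.5 -0.7] op 0.502
shift [-0.0006  0.0008  0.0007] spin 0.02 dist 0.001
```

Emit:
{"fn": "play_rows", "kwargs": {
  "rows": [
    {"grip": 255, "x": 0, "y": 0, "z": 0.0007, "spin": 0},
    {"grip": 255, "x": 0, "y": 0, "z": 0.0007, "spin": 0},
    {"grip": 0, "x": 0, "y": 0, "z": 0.0007, "spin": 0},
    {"grip": 0, "x": 0, "y": 0, "z": 0.0007, "spin": 0},
    {"grip": 0, "x": 0, "y": 0, "z": 0.0007, "spin": 0},
    {"grip": 0, "x": 0, "y": 0, "z": 0.0007, "spin": 0},
    {"grip": 0, "x": 0, "y": 0, "z": -0.01, "spin": 0},
    {"grip": 0, "x": 0, "y": 0, "z": -0.04, "spin": 0},
    {"grip": 0, "x": 0, "y": 0, "z": -0.085, "spin": 0},
    {"grip": 0, "x": 0, "y": 0, "z": -0.13, "spin": 0}
  ]
}}

```text
time_s: 31.1
tcp_pos: [0.4417, 0.1866, 0.254]
tool_rot: [0.0, 0.989, 0.15, -0.001]
ft_force: [1.7, 0.9, -0.9]
opening: 0.994
```

Emit:
{"fn": "play_rows", "kwargs": {
  "rows": [
    {"grip": 0, "x": 0, "y": 0.01, "z": -0.02, "spin": -6},
    {"grip": 0, "x": -0.002, "y": 0.03, "z": -0.04, "spin": -13},
    {"grip": 0, "x": -0.004, "y": 0.055, "z": -0.05, "spin": -20},
    {"grip": 0, "x": -0.006, "y": 0.08, "z": -0.05, "spin": -28},
    {"grip": 0, "x": -0.008, "y": 0.1, "z": -0.05, "spin": -36},
    {"grip": 0, "x": -0.01, "y": 0.115, "z": -0.05, "spin": -44},
    {"grip": 0, "x": -0.01, "y": 0.125, "z": -0.05, "spin": -52},
    {"grip": 0, "x": -0.01, "y": 0.129, "z": -0.05, "spin": -60},
    {"grip": 0, "x": -0.01, "y": 0.129, "z": -0.05, "spin": -68},
    {"grip": 0, "x": -0.01, "y": 0.129, "z": -0.05, "spin": -74.7}
  ]
}}

```text
time_s: 32.1
tcp_pos: [0.4709, 0.0604, 0.3031]
tool_rot: [0.0, 0.693, 0.721, 0.0]
ft_force: [-0.9, -0.1, 0.4]
opening: 0.999
```

```bash
python3 - <<'E'
from h import *
go(.688,-.029,.25,2); shot('side','d15'); shot('scene','s15');  crop('d15',180,90,200,150,4,'d15c'); crop('s15',190,130,240,170,3,'s15c'); robot.capture('wrist'); wshot('w15');go(.688,-.029,.25,2)
E
```

```text
t 32.1 tcp [0.4709 0.0604 0.3031] yaw 2.28 tilt z [ 3.e-04 -1.e-04 -1.e+00] F [-0.9 -0.1  0.4] op 0.999
shift [-0.0979  0.2134  0.0532] spin 0.28 dist 0.241
t 32.3 tcp [0.471  0.0607 0.3029] yaw 1.87 tilt z [ 4.e-04 -1.e-04 -1.e+00] F [0.1 0.5 0.3] op 1.003
shift [-0.0967  0.2139  0.053 ] spin -0.13 dist 0.241
```

View pics/w15.png

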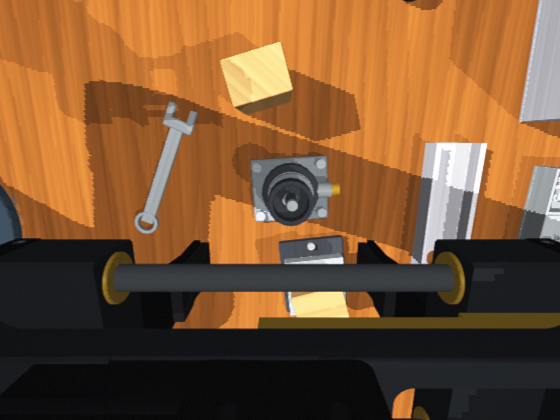

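View pics/d15c.png

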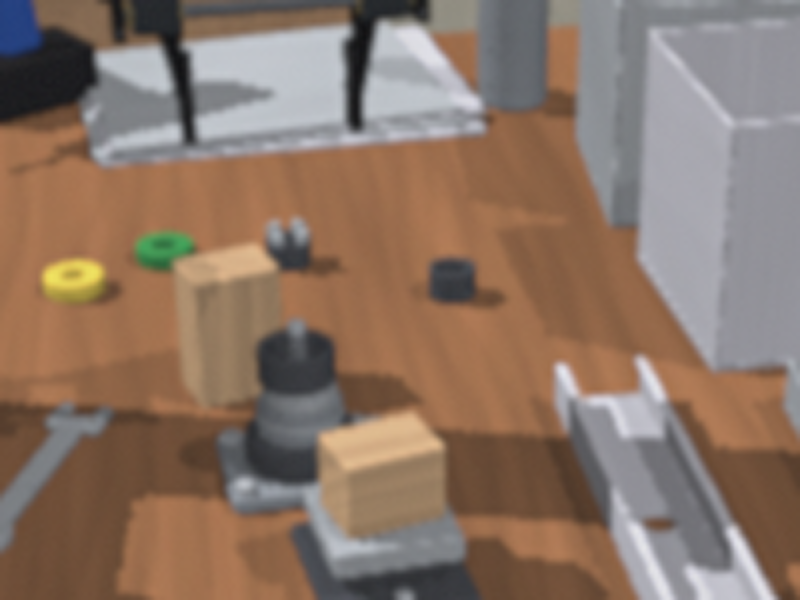

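View pics/s15c.png

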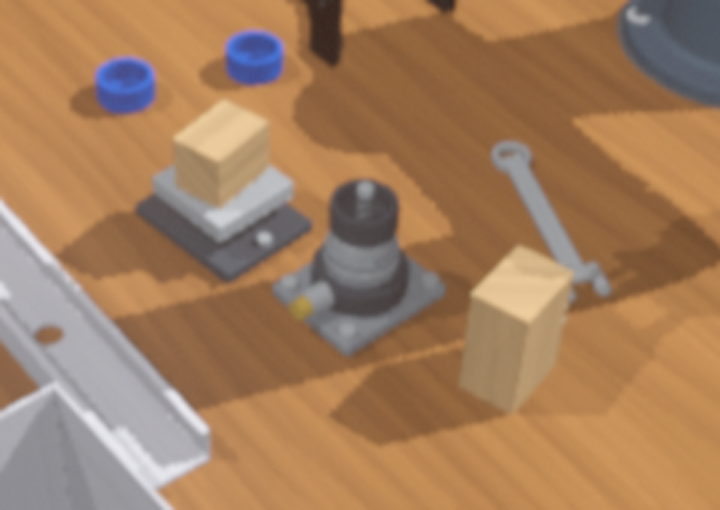

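```bash
python3 - <<'E'
from h import *
crop('w15',205,30,110,85,7,'w15c')
E
```

```text
(no output)
```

View pics/w15c.png

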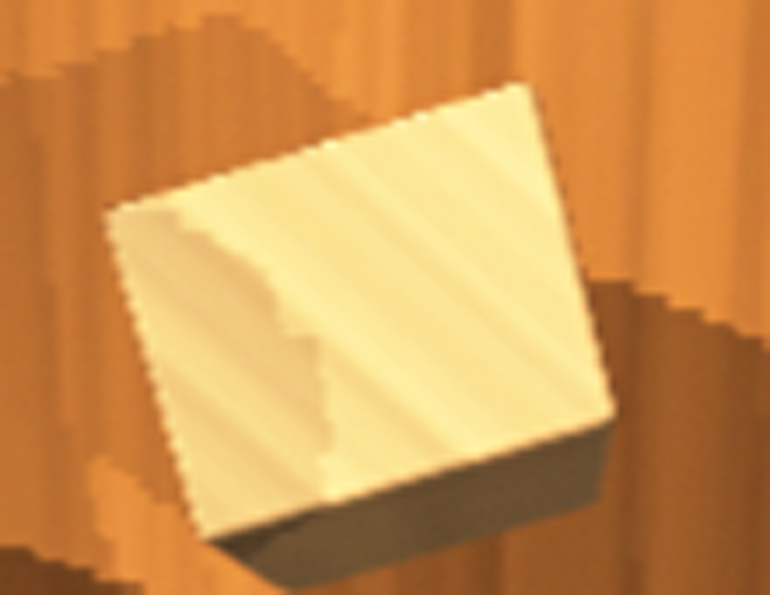

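```bash
python3 - <<'E'
from h import *
quad('w15',(205,30),[(105,210),(525,82),(613,412),(205,540)],7,.093)
crop('w15',235,145,110,90,7,'w15d')
E
```

```text
[0.4418 0.1859] [0.0585 0.0423 0.0591 0.0434] [  17.1  -71.7 -161.8  107.5]
```

View pics/w15d.png

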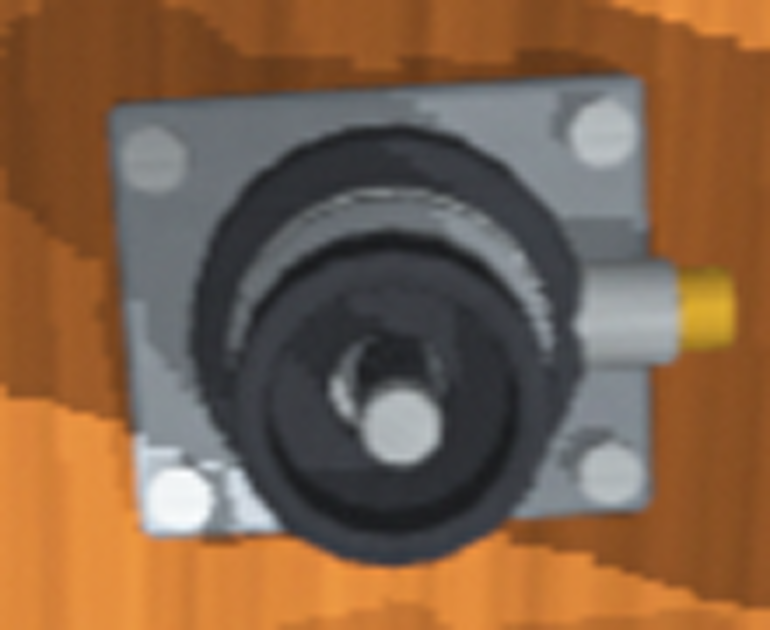

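Emit:
{"fn": "play_rows", "kwargs": {
  "rows": [
    {"grip": 0, "x": -0.005, "y": 0.01, "z": 0.002, "spin": 0},
    {"grip": 0, "x": -0.015, "y": 0.034, "z": 0.008, "spin": 0},
    {"grip": 0, "x": -0.03, "y": 0.068, "z": 0.016, "spin": 0},
    {"grip": 0, "x": -0.048, "y": 0.107, "z": 0.026, "spin": 0},
    {"grip": 0, "x": -0.066, "y": 0.146, "z": 0.036, "spin": 0},
    {"grip": 0, "x": -0.081, "y": 0.18, "z": 0.045, "spin": 0},
    {"grip": 0, "x": -0.092, "y": 0.204, "z": 0.05, "spin": 0},
    {"grip": 0, "x": -0.0967, "y": 0.214, "z": 0.053, "spin": 0},
    {"grip": 0, "x": -0.0967, "y": 0.214, "z": 0.053, "spin": 0},
    {"grip": 0, "x": -0.0967, "y": 0.214, "z": 0.053, "spin": 0}
  ]
}}

```text
time_s: 33.3
tcp_pos: [0.6875, -0.028, 0.2491]
tool_rot: [-0.001, 0.695, 0.719, -0.0]
ft_force: [0.1, 0.1, 0.4]
opening: 0.999
```

```bash
python3 - <<'E'
from h import *
robot.capture('wrist');wshot('w16');go(.688,-.029,.075,2);crop('w16',220,0,150,245,2.4,'w16c');print(wb('w15',(235,145),(400,425),7,.108),wb('w15',(235,145),(395,405),7,.093))
E
```

```text
t 33.4 tcp [ 0.6873 -0.0277  0.2499] yaw 2.04 tilt z [-9.e-04  3.e-04 -1.e+00] F [ 0.3 -0.8  0.4] op 1.001
shift [-0.0014  0.0008  0.1749] spin 0.04 dist 0.175
[0.48002107 0.06315556] [0.4797204  0.06285824]
```

View pics/w16.png

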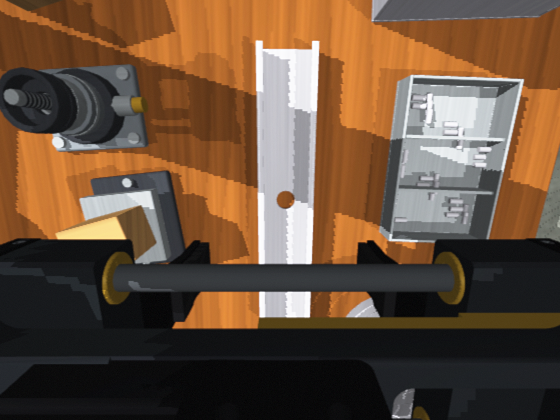

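View pics/w16c.png

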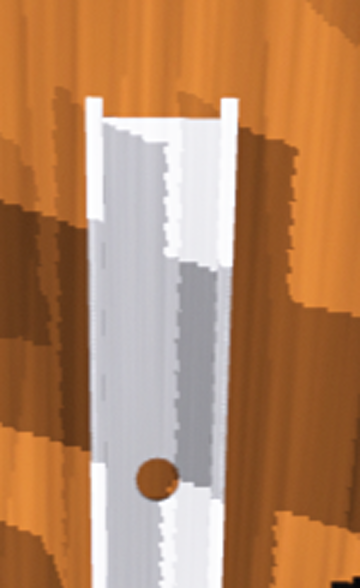

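```bash
python3 - <<'E'
from h import *
np.set_printoptions(precision=4,suppress=True)
o=(220,0);k=2.4
print('hole',wb('w16',o,(157,479),k,.003))
for P in([(86,98),(92,570)],[(238,98),(222,560)]):
    a,b=[wb('w16',o,p,k,.03) for p in P]; print(a,b,np.degrees(np.arctan2(*(a-b)[::-1])))
for z in(.03,.05,.07): print(z,[wb('w16',(0,0),p,1,z) for p in((383,239),(408,76),(350,312))])
E
```

```text
hole [ 0.6898 -0.0297]
[0.6555 0.1292] [ 0.6606 -0.0687] 91.48906663634051
[0.7159 0.1313] [ 0.7211 -0.0616] 91.55470940474963
0.03 [array([ 0.8012, -0.0658]), array([0.8054, 0.1033]), array([ 0.7726, -0.1597])]
0.05 [array([ 0.7938, -0.0591]), array([0.7977, 0.0992]), array([ 0.7671, -0.147 ])]
0.07 [array([ 0.7864, -0.0524]), array([0.79  , 0.0951]), array([ 0.7615, -0.1343])]
```

Emit:
{"fn": "play_rows", "kwargs": {
  "rows": [
    {"grip": 0, "x": -0.002, "y": 0.002, "z": 0.015, "spin": 0.5},
    {"grip": 0, "x": -0.002, "y": 0.002, "z": 0.05, "spin": 0.5},
    {"grip": 0, "x": -0.002, "y": 0.002, "z": 0.09, "spin": 0.5},
    {"grip": 0, "x": -0.002, "y": 0.002, "z": 0.125, "spin": 0.5},
    {"grip": 0, "x": -0.002, "y": 0.002, "z": 0.15, "spin": 0.5},
    {"grip": 0, "x": -0.002, "y": 0.002, "z": 0.164, "spin": 0.5},
    {"grip": 0, "x": -0.002, "y": 0.002, "z": 0.169, "spin": 0.5},
    {"grip": 255, "x": -0.002, "y": 0.002, "z": 0.17, "spin": 0.5},
    {"grip": 255, "x": -0.002, "y": 0.002, "z": 0.17, "spin": 0.5},
    {"grip": 255, "x": -0.002, "y": 0.002, "z": 0.17, "spin": 0.5}
  ],
  "squeeze": 40
}}

```text
time_s: 34.4
tcp_pos: [0.6915, -0.0306, 0.0812]
tool_rot: [0.001, 0.698, 0.716, 0.001]
ft_force: [-0.4, 0.6, -0.7]
opening: 0.812
```

Emit:
{"fn": "play_rows", "kwargs": {
  "rows": [
    {"grip": 255, "x": 0, "y": 0, "z": 0, "spin": 0},
    {"grip": 255, "x": 0, "y": 0, "z": 0, "spin": 0},
    {"grip": 255, "x": 0, "y": 0, "z": 0, "spin": 0},
    {"grip": 255, "x": 0, "y": 0, "z": 0, "spin": 0},
    {"grip": 255, "x": 0, "y": 0, "z": 0, "spin": 0},
    {"grip": 255, "x": 0, "y": 0, "z": 0, "spin": 0},
    {"grip": 255, "x": 0, "y": 0, "z": 0, "spin": 0},
    {"grip": 255, "x": 0, "y": 0, "z": -0.004, "spin": 0},
    {"grip": 255, "x": 0, "y": 0, "z": -0.012, "spin": 0},
    {"grip": 255, "x": 0, "y": 0, "z": -0.02, "spin": 0}
  ],
  "squeeze": 40
}}

```text
time_s: 35.4
tcp_pos: [0.6902, -0.0303, 0.0992]
tool_rot: [-0.001, 0.698, 0.716, -0.0]
ft_force: [1.1, -0.7, -3.9]
opening: 0.683
```

```bash
python3 - <<'E'
from h import *
go(.6898,-.0297,.27,1.5)
E
```

```text
t 35.4 tcp [ 0.6902 -0.0303  0.0992] yaw 1.51 tilt z [-1.1e-03  3.0e-04 -1.0e+00] F [ 1.1 -0.7 -3.9] op 0.683
shift [ 0.0007 -0.0006 -0.1708] spin 0.01 dist 0.171
```

Emit:
{"fn": "play_rows", "kwargs": {
  "rows": [
    {"grip": 255, "x": 0, "y": 0, "z": -0.012, "spin": 0},
    {"grip": 255, "x": 0, "y": 0, "z": -0.032, "spin": 0},
    {"grip": 255, "x": 0, "y": 0, "z": -0.057, "spin": 0},
    {"grip": 255, "x": 0, "y": 0, "z": -0.085, "spin": 0},
    {"grip": 255, "x": 0, "y": 0, "z": -0.112, "spin": 0},
    {"grip": 255, "x": 0, "y": 0, "z": -0.135, "spin": 0},
    {"grip": 255, "x": 0, "y": 0, "z": -0.152, "spin": 0},
    {"grip": 255, "x": 0, "y": 0, "z": -0.16, "spin": 0},
    {"grip": 255, "x": 0, "y": 0, "z": -0.16, "spin": 0},
    {"grip": 255, "x": 0, "y": 0, "z": -0.16, "spin": 0}
  ],
  "squeeze": 40
}}

```text
time_s: 36.4
tcp_pos: [0.69, -0.0303, 0.2588]
tool_rot: [-0.001, 0.698, 0.716, -0.0]
ft_force: [0.1, -0.4, -4.1]
opening: 0.686
```

```bash
python3 - <<'E'
from h import *
go(.4802,.063,.25,17.2); wshot('w17')
E
```

```text
t 36.4 tcp [ 0.69   -0.0303  0.2588] yaw 1.51 tilt z [-1.5e-03  3.0e-04 -1.0e+00] F [ 0.1 -0.4 -4.1] op 0.686
shift [ 0.0988 -0.2072  0.0091] spin -15.69 dist 0.23
```

View pics/w17.png

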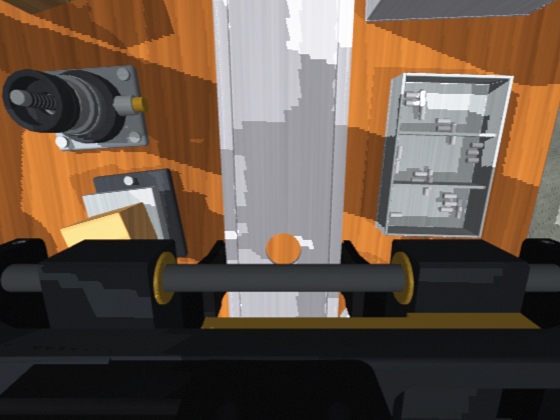

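```bash
python3 - <<'E'
from h import *
crop('w17',240,215,90,60,8,'w17c')
E
```

```text
(no output)
```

View pics/w17c.png

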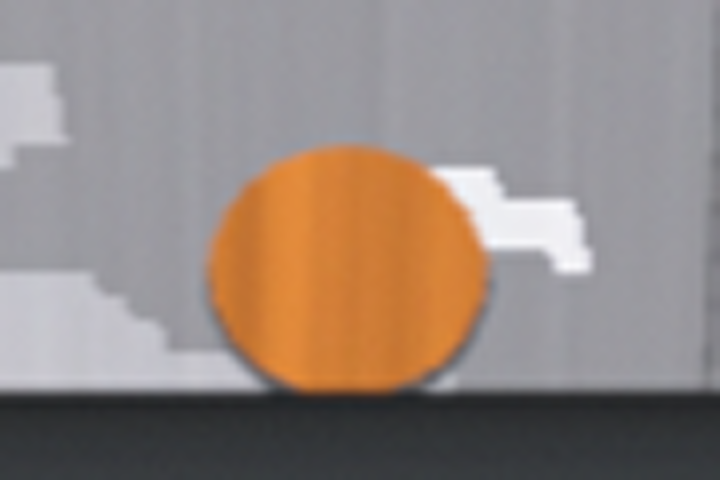

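```bash
python3 - <<'E'
from h import *
p=wb('w17',(240,215),(349,275),8,.1815); print(p)
print([wb('w17',(240,215),q,8,.1815) for q in((207,275),(489,275))])
E
```

```text
[ 0.6901949  -0.02921956]
[array([ 0.67920494, -0.0295126 ]), array([ 0.70102883, -0.02893068])]
```

Emit:
{"fn": "play_rows", "kwargs": {
  "rows": [
    {"grip": 255, "x": 0.004, "y": -0.009, "z": 0, "spin": -1},
    {"grip": 255, "x": 0.014, "y": -0.03, "z": 0, "spin": -3},
    {"grip": 255, "x": 0.028, "y": -0.06, "z": 0, "spin": -5},
    {"grip": 255, "x": 0.045, "y": -0.095, "z": 0, "spin": -7.5},
    {"grip": 255, "x": 0.062, "y": -0.13, "z": 0, "spin": -10},
    {"grip": 255, "x": 0.077, "y": -0.163, "z": 0, "spin": -12.5},
    {"grip": 255, "x": 0.089, "y": -0.188, "z": 0, "spin": -14.5},
    {"grip": 255, "x": 0.0955, "y": -0.202, "z": 0, "spin": -15.5},
    {"grip": 255, "x": 0.0977, "y": -0.207, "z": 0, "spin": -15.7},
    {"grip": 255, "x": 0.0977, "y": -0.207, "z": 0, "spin": -15.7}
  ],
  "squeeze": 40
}}

```text
time_s: 37.45
tcp_pos: [0.4803, 0.0621, 0.2593]
tool_rot: [-0.0, 0.593, 0.805, -0.0]
ft_force: [-0.2, 1.0, -3.9]
opening: 0.684
```

Emit:
{"fn": "play_rows", "kwargs": {
  "rows": [
    {"grip": 255, "x": 0, "y": 0, "z": 0, "spin": 0},
    {"grip": 255, "x": 0, "y": 0, "z": 0.003, "spin": 0},
    {"grip": 255, "x": 0, "y": 0, "z": 0.01, "spin": 0},
    {"grip": 255, "x": 0, "y": 0, "z": 0.02, "spin": 0},
    {"grip": 255, "x": 0, "y": 0, "z": 0.03, "spin": 0},
    {"grip": 255, "x": 0, "y": 0, "z": 0.037, "spin": 0},
    {"grip": 255, "x": 0, "y": 0, "z": 0.04, "spin": 0},
    {"grip": 255, "x": 0, "y": 0, "z": 0.04, "spin": 0},
    {"grip": 255, "x": 0, "y": 0, "z": 0.04, "spin": 0},
    {"grip": 255, "x": 0, "y": 0, "z": 0.04, "spin": 0}
  ],
  "squeeze": 40
}}

```text
time_s: 38.45
tcp_pos: [0.4813, 0.0618, 0.2198]
tool_rot: [0.0, 0.593, 0.805, 0.0]
ft_force: [0.4, 0.1, -3.2]
opening: 0.687
```

```bash
python3 - <<'E'
from h import *
go(.4803,.0619,.174,17.2); wshot('w18'); shot('scene','s18'); shot('side','d18'); crop('w18',220,200,130,75,6,'w18c'); crop('s18',150,100,280,200,2.8,'s18c'); crop('d18',150,80,200,150,4,'d18c')
E
```

```text
t 38.45 tcp [0.4813 0.0618 0.2198] yaw 17.22 tilt z [ 9.e-04 -1.e-04 -1.e+00] F [ 0.4  0.1 -3.2] op 0.687
shift [ 0.0004 -0.001   0.0458] spin 0.02 dist 0.046
```

View pics/w18c.png

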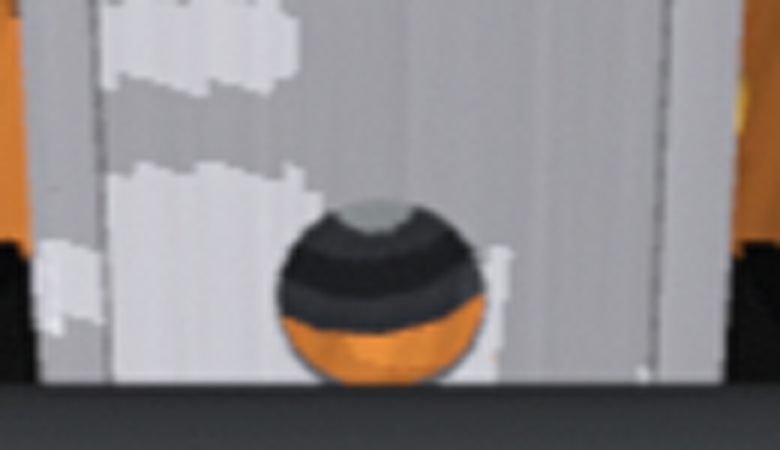

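View pics/s18c.png

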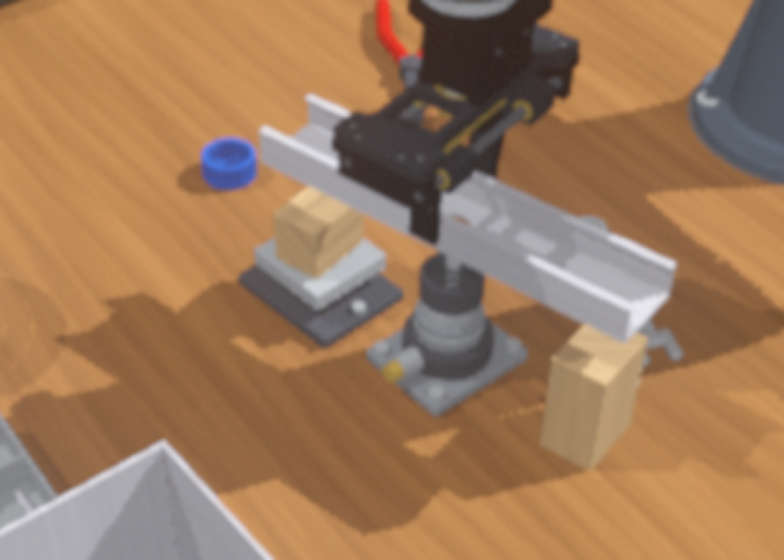

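View pics/d18c.png

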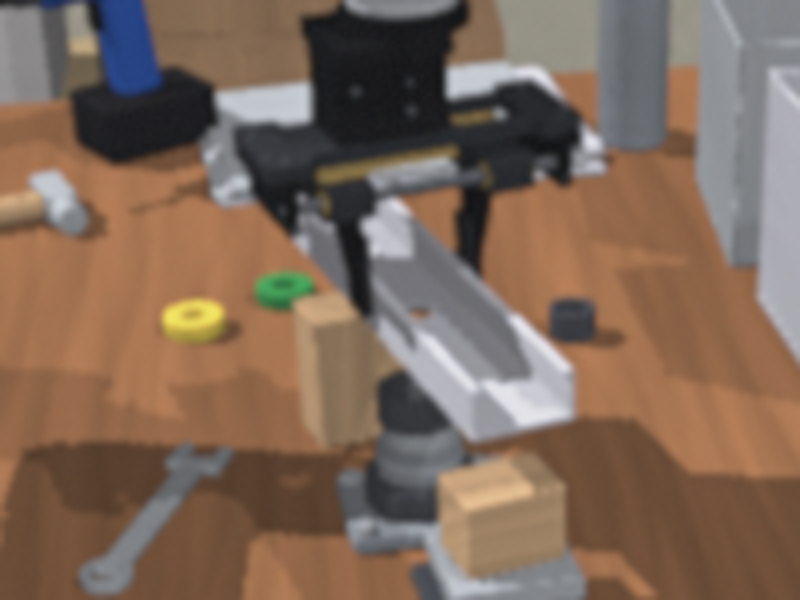

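Emit:
{"fn": "play_rows", "kwargs": {
  "rows": [
    {"grip": 255, "x": 0, "y": -0.0007, "z": 0.003, "spin": 0},
    {"grip": 255, "x": 0, "y": -0.0007, "z": 0.009, "spin": 0},
    {"grip": 255, "x": 0, "y": -0.0007, "z": 0.017, "spin": 0},
    {"grip": 255, "x": 0, "y": -0.0007, "z": 0.025, "spin": 0},
    {"grip": 255, "x": 0, "y": -0.0007, "z": 0.031, "spin": 0},
    {"grip": 255, "x": 0, "y": -0.0007, "z": 0.035, "spin": 0},
    {"grip": 255, "x": 0, "y": -0.0007, "z": 0.036, "spin": 0},
    {"grip": 255, "x": 0, "y": -0.0007, "z": 0.036, "spin": 0},
    {"grip": 255, "x": 0, "y": -0.0007, "z": 0.036, "spin": 0},
    {"grip": 255, "x": 0, "y": -0.0007, "z": 0.036, "spin": 0}
  ],
  "squeeze": 40
}}

```text
time_s: 39.6
tcp_pos: [0.4806, 0.0616, 0.1837]
tool_rot: [0.0, 0.593, 0.805, 0.0]
ft_force: [0.4, 0.5, -2.3]
opening: 0.683
```

```bash
python3 - <<'E'
from h import *
go(.4803,.0619,.174,17.2); wshot('w19'); crop('w19',220,200,130,75,6,'w19c')
E
```

```text
t 39.6 tcp [0.4806 0.0616 0.1837] yaw 17.22 tilt z [ 7.e-04 -1.e-04 -1.e+00] F [ 0.4  0.5 -2.3] op 0.683
shift [ 0.0004 -0.0002  0.0097] spin 0.02 dist 0.01
```

Emit:
{"fn": "play_rows", "kwargs": {
  "rows": [
    {"grip": 255, "x": 0.0003, "y": 0, "z": 0.002, "spin": 0},
    {"grip": 255, "x": 0.0003, "y": 0, "z": 0.005, "spin": 0},
    {"grip": 255, "x": 0.0003, "y": 0, "z": 0.008, "spin": 0},
    {"grip": 255, "x": 0.0003, "y": 0, "z": 0.0095, "spin": 0},
    {"grip": 255, "x": 0.0003, "y": 0, "z": 0.0103, "spin": 0},
    {"grip": 255, "x": 0.0003, "y": 0, "z": 0.0103, "spin": 0},
    {"grip": 255, "x": 0.0003, "y": 0, "z": 0.0103, "spin": 0},
    {"grip": 255, "x": 0.0003, "y": 0, "z": 0.0103, "spin": 0},
    {"grip": 255, "x": 0.0003, "y": 0, "z": 0.0103, "spin": 0},
    {"grip": 255, "x": 0.0003, "y": 0, "z": 0.0103, "spin": 0}
  ],
  "squeeze": 40
}}

```text
time_s: 40.65
tcp_pos: [0.4801, 0.0619, 0.1736]
tool_rot: [-0.0, 0.593, 0.805, -0.0]
ft_force: [-2.2, 0.2, 5.8]
opening: 0.689
```

```bash
python3 - <<'E'
from h import *
go(.4803,.0619,.173,17.2); print(robot.sense()['moment'])
E
```

```text
t 40.65 tcp [0.4801 0.0619 0.1736] yaw 17.22 tilt z [-2.e-04 -0.e+00 -1.e+00] F [-2.2  0.2  5.8] op 0.689
shift [-0.      0.0002  0.0006] spin 0.02 dist 0.001
[-0.09542738  0.44654821 -0.05255039]
```

Emit:
{"fn": "play_rows", "kwargs": {
  "rows": [
    {"grip": 160, "x": 0, "y": 0, "z": 0, "spin": 0},
    {"grip": 80, "x": 0, "y": 0, "z": 0, "spin": 0},
    {"grip": 40, "x": 0, "y": 0, "z": 0, "spin": 0},
    {"grip": 0, "x": 0, "y": 0, "z": 0, "spin": 0},
    {"grip": 0, "x": 0, "y": 0, "z": 0, "spin": 0},
    {"grip": 0, "x": 0, "y": 0, "z": 0, "spin": 0},
    {"grip": 0, "x": 0, "y": 0, "z": -0.005, "spin": 0},
    {"grip": 0, "x": 0, "y": 0, "z": -0.025, "spin": 0},
    {"grip": 0, "x": 0, "y": 0, "z": -0.055, "spin": 0},
    {"grip": 0, "x": 0, "y": 0, "z": -0.08, "spin": 0}
  ],
  "squeeze": 40
}}

```text
time_s: 41.65
tcp_pos: [0.4803, 0.0619, 0.2544]
tool_rot: [0.0, 0.593, 0.805, 0.0]
ft_force: [1.0, -0.3, 0.6]
opening: 0.999
```

Emit:
{"fn": "play_rows", "kwargs": {
  "rows": [
    {"grip": 0, "x": 0, "y": 0, "z": -0.02, "spin": 0},
    {"grip": 0, "x": 0, "y": 0, "z": -0.04, "spin": 0},
    {"grip": 0, "x": 0, "y": 0, "z": -0.06, "spin": 0},
    {"grip": 0, "x": 0, "y": 0, "z": -0.075, "spin": 0},
    {"grip": 0, "x": 0, "y": 0, "z": -0.08, "spin": 0},
    {"grip": 0, "x": 0, "y": 0, "z": -0.08, "spin": 0},
    {"grip": 0, "x": 0, "y": 0, "z": -0.08, "spin": 0},
    {"grip": 0, "x": 0, "y": 0, "z": -0.08, "spin": 0},
    {"grip": 0, "x": 0, "y": 0, "z": -0.08, "spin": 0},
    {"grip": 0, "x": 0, "y": 0, "z": -0.08, "spin": 0}
  ],
  "squeeze": 40
}}

```text
time_s: 42.65
tcp_pos: [0.4801, 0.0619, 0.3326]
tool_rot: [-0.001, 0.593, 0.805, -0.0]
ft_force: [0.4, -0.1, -1.0]
opening: 1.006
```

```bash
python3 - <<'E'
from h import *
go(.4803,.0619,.173,17.2); im,i=wshot('w20'); shot('scene','s20'); shot('side','d20')
for p in((.4802,.063,.108),(.4802,.063,.096)): print(wp('w20',p))
# hole/stud profile in wrist image near prediction, wall edges rows
g=cv2.cvtColor(im,cv2.COLOR_BGR2GRAY); u,v=np.round(wp('w20',(.4802,.063,.096))).astype(int)
print(u,v); 
for r in range(v-22,v+24,3): print(r,' '.join('%3d'%x for x in g[r,u-24:u+25:2]))
E
```

```text
t 42.65 tcp [0.4801 0.0619 0.3326] yaw 17.21 tilt z [-1.2e-03  1.0e-04 -1.0e+00] F [ 0.4 -0.1 -1. ] op 1.006
shift [-1.000e-04  4.000e-04  1.596e-01] spin 0.01 dist 0.16
[283.62597572 200.46977998]
[283.61344064 198.33551329]
284 198
176 184 197 194 196 197 195 197 195 194 193 194 193 192 195 197 196 195 178 151 156 152 152 151 159 203
179 184 196 194 195 194 196 197 194 193 194 195 194 192 196 197 196 195 152 152 155 152 152 152 159 203
182 196 197 193 195 194 195 195 195 193 194 193 193 192 195 196 196 195 190 152 156 151 153 152 172 204
185 196 197 194 194 195 195 196 194 194 194 193 195 193 195 195 197 195 193 154 156 151 152 152 173 203
188 188 195 193 194 196 194 195 194 192 162 191 194 192 199 197 195 195 178 151 154 151 151 151 164 201
191 187 195 193 194 194 194 195 193 153 118  43  31  33  40  93 195 196 178 151 154 151 150 151 164 202
194 196 196 194 194 194 194 194 171 101  81  33  44  50  41  52  60 164 159 151 154 153 151 151 180 203
197 198 197 194 193 192 195 194 127  98  67 114 167 170 157  73  43  85 150 152 153 152 150 152 179 204
200 188 195 193 193 193 194 195 133  39  96 164 168 171 171 146  44  91 193 154 153 153 153 152 172 203
203 189 196 194 193 194 192 193 174  55  48 149 169 172 177 107  43 154 179 151 152 151 152 152 171 203
206 199 197 193 194 193 192 193 193 188 103  45  59  62  49  78 177 196 177 152 154 152 151 153 183 202
209 198 195 195 193 192 192 193 193 192 193 191 193 190 196 195 195 195 176 151 151 151 152 152 186 204
212 198 196 195 192 194 192 192 193 192 193 190 195 194 195 194 195 193 153 153 151 153 152 151 184 203
215 190 195 194 192 194 192 192 193 192 193 191 195 194 195 193 196 192 156 153 152 152 152 151 177 202
218 198 196 195 193 193 192 194 193 192 194 190 194 195 195 194 195 193 178 151 151 152 153 151 178 202
221 198 196 195 193 194 192 193 194 192 193 191 194 195 195 195 195 193 177 153 150 152 152 152 190 202
```

```bash
python3 - <<'E'
from h import *
from scipy.optimize import minimize
C=[]
for n,f in(('scene','s20'),('side','d20')):
    g=cv2.cvtColor(cv2.imread('pics/'+f+'.png'),cv2.COLOR_BGR2GRAY); e=cv2.Canny(g,40,110)
    C.append((n,robot.camera_info(n),cv2.GaussianBlur(cv2.distanceTransform(255-e,cv2.DIST_L2,5),(0,0),1)))
def pts(q):
    x,y,z,th,t,r=q; c,s=np.cos(th),np.sin(th); P=[]
    for b in(-.03,.03):
        for a in np.linspace(-.16,.16,60): P.append((a,b,.03))
    for a in(-.16,.16):
        for b in np.linspace(-.03,.03,12): P.append((a,b,0.))
        for b in(-.03,.03):
            for h in np.linspace(0,.03,6): P.append((a,b,h))
    return [(x+c*a-s*b,y+s*a+c*b,z+h+t*a+r*b) for a,b,h in P]
def cost(v):
    q=np.array([.4802,.063,.093,np.radians(107.2),0,0])+np.array(v)*np.array([.001,.001,.001,.01,.005,.01])
    s=0
    for n,i,d in C:
        for p in pts(q):
            u=proj(n,p,i); a,b=np.clip(int(round(u[0])),0,559),np.clip(int(round(u[1])),0,419); s+=min(d[b,a],5)
    return s
for st in([0]*6,[0,0,3,0,3,0],[0,0,0,0,-3,0]):
    r=minimize(cost,st,method='Nelder-Mead',options=dict(maxiter=250,initial_simplex=np.vstack([st]+[np.array(st)+1.5*np.eye(6)[k] for k in range(6)])))
    print(round(r.fun,1),np.round(r.x*np.array([1,1,1,.573,.286,.573]),2),'start',round(cost(st),1))
E
```

```text
261.9 [-1.    0.54  1.73  0.24 -0.07 -0.1 ] start 285.7
267.0 [-0.15  1.51  2.73  0.01  0.23  0.78] start 284.7
264.2 [-1.52 -0.01  0.8   0.41 -0.6   0.18] start 286.9
```

```bash
python3 - <<'E'
from h import *
print(robot.close_job())
E
```

```text
the job is handed in; nothing more can be done
None
```

The job is set up as asked and was handed in at about 43 s of the 128 s. I placed things in your order: spacer over the stud, larger dark die on it hollow side up, short block on the bench block, tall block opposite the ram, then the trunking. The gripper was open and clear above everything at hand-in.

**Checks on the final state:**
- **Stud and pilot hole:** the last wrist picture's pixel values show the stud in the middle of the hole, to about 1 px.
- **Tall block:** it measured about 0.5 mm from its target position.
- **Short block:** it measured about 1.5–2 mm from the bench block's centre. A single visible edge gave that figure, so it is less certain.
- **Trunking level:** fitting its edges in the scene and side pictures gave it level along its length to within about 0.6° and less than 2° of position error. The best fit put its floor 0.8–2.7 mm above the nominal 93 mm, which is about the accuracy of the method. Across its width two of the three fits were within 0.2° of level, while the worst-fitting one gave 0.8°.
- **Forces:** no wrist reading went above about 6 N. That reading was contact force as the trunking came down on its supports.

**What I could not check:** the limit of 40 viewed pictures was reached just before the last lowering. The final seating was therefore confirmed only from force readings and pixel values, not by looking at a picture.

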